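Index culture dishes under the inspection camera

ROBOT

A 6-joint arm with a two-finger parallel gripper is mounted at the origin on a cart in front of the work surface, level with it; the furniture and walls round the work are solid. World frame = base frame: x ahead of the robot, y to its left, z up, the work surface at z = 0. Lengths are in m, angles in degrees, forces in N, time in s.
With the tool pointing down it reaches from about 0.25 to 0.725 m from the base axis. Payload 9.7 kg.
Tool frame: the origin (TCP) lies at the very end of the fingers, on their centre line; the grasp point (between the pads) lies 19 mm behind it; x points along the fingers, z is the direction in which the jaws open and shut, and the axes are right-handed (so a half turn about x gives the same grasp; the last joint's range is limited). The gripper opens to 85 mm and grips with 20 to 120 N. Pads are 22 mm wide; open, the fingers measure 114 mm over their backs; the gripper's body (76 mm by 85 mm) begins 54 mm behind the grasp point. The pads swing forward as they close: fully open they stand 13 mm farther back than shut.
Start: joints at [74.943, 4.979, 10.078, 95.1, 0, 90], TCP at [0.143, 0.531, 0.231] pointing down, gripper open.
Joint ranges: [-179.16, 179.16], [-48.56, 103.87], [-65.8, 70.77], [-126.05, 130.52], [-82.76, 87.17], [-180, 180]. Speed limits (degrees/s): [127.2, 127.2, 147.25, 180, 180, 180].

INTERFACE

Orientations are given as [roll, pitch, yaw] about the fixed x, y, z axes, in that order (R = Rz(yaw) Ry(pitch) Rx(roll)).
In Python, from workcell import sensors, vision, job_done gives the robot as it stands.
- The arm moves only by the tool carry_out, never from a script. Its argument "increments" is a list of rows, each a list of 7 numbers: the turn, a rotation vector about the tool's x, y, z in degrees, then the shift along the tool's x, y, z in mm, then the opening in per cent of the stroke, from 0 (shut) to 100 (fully open). A call has 1 to 12 rows; each row shifts and turns the commanded pose from where the row before left it, along the tool's axes as they then stand; what a row does not reach is not made up. A row lasts 1/8 s, in which the tool goes at most 62.5 mm and 10.7 degrees, less where a joint would pass 70% of its speed; a pose out of reach is approached as far as the arm can. A call is refused whole if a number of a shift passes 62.5 or a number of a turn 10.7, either way. A call with a gripper value outside its range is refused whole. The fingers move at their own pace and stop on an object; "squeeze" is the grip in N (left out, the last holds). Time passes only in rows, so rows that do not move let the fingers close. It gives the time, the measured TCP pose, the force and the opening at its end, in the units of the state.
- sensors.get_obs(): the state, without advancing time (a new reading comes with each control period).
- vision.camera(name): name is "side" or "top" or "wrist"; returns the picture (384x512x3 uint8, red, green, blue); there is no depth.
- vision.calibration(name): a dict with "camera_matrix" (3x3 intrinsics, pixels), "extrinsics" (4x4, takes a point from world to camera coordinates); the wrist camera has in their place "mount" (4x4, takes a point from camera to tool coordinates, whose origin is the TCP and whose axes are the tool frame's). Camera axes: x right, y up, looking along -z (the intrinsics and any distortion apply to the point x, -y, -z); pixel columns grow to the right and rows downward; lengths in m; the calibration is good to about 2 mm. A picture is of the moment at which its call begins: read the wrist's pose just before it. calibration takes no time and is no camera call.
- job_done(): hands the job in, once; it reports no verdict.
The state is a dict: "time": time; "q": joint angles; "qd": joint speeds; "joint_efforts": joint torques, N m; "ee_pos": TCP position; "tcp_rot": TCP orientation; "wrist_force": force on the tool from outside, world axes, zero at the start; "torque": the same for the moment, N m; "opening": finger opening in m.
Only numpy, scipy, OpenCV 4.12 (cv2) and the standard library are available. Lean on these libraries where they do the work, as an engineer would, in place of code of your own. Each camera call takes 0.05 s, during which the arm holds its last target.

TASK

Bring the culture dishes that stand in a row on the worktop under the inspection camera one after another, starting with the leftmost (seen from the robot) and going to the right: set the dishes flat and centred on the stands of the index table, whose pointer marks the loading place, and push the table round (it has posts for this) from click position to click position, so that each dish in turn rests under the camera for a second. At the end all the dishes must lie on stands of the table, the table must rest in a click position, and the timer and the tape roll must not have been shifted.

Things in the scene. Friction and masses are not known exactly. Their poses are not given: they have to be found in the camera images.
- index_base: fixed grey foot (200 mm across) of a manual index table. Origin: underside centre, on the turning axis. Its -x axis points to the loading place, where a low pointer stands just outside the disc (to 168 mm from the axis, 29 mm high). At +36 degrees from its +x axis a column (185 mm from the axis, 202 mm high) holds a camera (54 mm across, lens side at height 132 mm) over the viewing place.
- load_point (a point): fixed: the centre of the top of a dish stand when that stand is at the loading place (85 mm from the turning axis, height 50 mm)
- view_point (a point): fixed: the centre of the top of a dish stand when that stand is at the viewing place under the camera; two steps (144 degrees) clockwise from the loading place, seen from above
- turret_axis (a point): on the turning axis, at the top face of the disc (height 40 mm). The disc is 284 mm across, 10 mm thick; a low hub (44 mm across) rises 7 mm over it
- turret (a joint): angle of the index table, rad; grows clockwise seen from above. Five click positions at whole multiples of 1.2566 rad (72 degrees); a sprung roller draws the table into the nearest one: pushed somewhat past half-way it snaps on into the next by itself. Turning takes about 4 to 10 N at a post; it can go round many times
- stand_0 (a point): centre of the top of dish stand 0: a round black pillar 34 mm across, standing 10 mm above the disc (top at height 50 mm), 85 mm from the axis; turns with the table. The five stands are alike, 72 degrees apart
- stand_1 (a point): centre of the top of dish stand 1: a round black pillar 34 mm across, standing 10 mm above the disc (top at height 50 mm), 85 mm from the axis; turns with the table. The five stands are alike, 72 degrees apart
- stand_2 (a point): centre of the top of dish stand 2: a round black pillar 34 mm across, standing 10 mm above the disc (top at height 50 mm), 85 mm from the axis; turns with the table. The five stands are alike, 72 degrees apart
- stand_3 (a point): centre of the top of dish stand 3: a round black pillar 34 mm across, standing 10 mm above the disc (top at height 50 mm), 85 mm from the axis; turns with the table. The five stands are alike, 72 degrees apart
- stand_4 (a point): centre of the top of dish stand 4: a round black pillar 34 mm across, standing 10 mm above the disc (top at height 50 mm), 85 mm from the axis; turns with the table. The five stands are alike, 72 degrees apart
- post_0 (a point): centre of the top end of push post 0: an upright steel post 12 mm across standing 40 mm above the disc, 130 mm from the axis, midway between two stands; turns with the table. To index, push a post sideways
- post_1 (a point): centre of the top end of push post 1: an upright steel post 12 mm across standing 40 mm above the disc, 130 mm from the axis, midway between two stands; turns with the table. To index, push a post sideways
- post_2 (a point): centre of the top end of push post 2: an upright steel post 12 mm across standing 40 mm above the disc, 130 mm from the axis, midway between two stands; turns with the table. To index, push a post sideways
- post_3 (a point): centre of the top end of push post 3: an upright steel post 12 mm across standing 40 mm above the disc, 130 mm from the axis, midway between two stands; turns with the table. To index, push a post sideways
- post_4 (a point): centre of the top end of push post 4: an upright steel post 12 mm across standing 40 mm above the disc, 130 mm from the axis, midway between two stands; turns with the table. To index, push a post sideways
- dish_1_c (a point): centre (half-way up) of culture dish 1 in the order of work: closed round white dish 60 mm across, 14 mm high, about 35 g; z is its upright axis. The row runs along the worktop's front edge (direction x -0.26, y 0.97), between the edge and a sink rim 11 mm high: dish 1 farthest left (+y), then 2, 3, 4 to the right; some may be absent, the order of the rest stays
- dish_2_c (a point): centre (half-way up) of culture dish 2 in the order of work: closed round white dish 60 mm across, 14 mm high, about 35 g; z is its upright axis. The row runs along the worktop's front edge (direction x -0.26, y 0.97), between the edge and a sink rim 11 mm high: dish 1 farthest left (+y), then 2, 3, 4 to the right; some may be absent, the order of the rest stays
- dish_3_c (a point): centre (half-way up) of culture dish 3 in the order of work: closed round white dish 60 mm across, 14 mm high, about 35 g; z is its upright axis. The row runs along the worktop's front edge (direction x -0.26, y 0.97), between the edge and a sink rim 11 mm high: dish 1 farthest left (+y), then 2, 3, 4 to the right; some may be absent, the order of the rest stays
- dish_4_c (a point): centre (half-way up) of culture dish 4 in the order of work: closed round white dish 60 mm across, 14 mm high, about 35 g; z is its upright axis. The row runs along the worktop's front edge (direction x -0.26, y 0.97), between the edge and a sink rim 11 mm high: dish 1 farthest left (+y), then 2, 3, 4 to the right; some may be absent, the order of the rest stays
- timer: bystander: white timer, 64x60x19 mm, lying on the worktop; origin underside centre
- tape_roll: bystander: roll of masking tape, 54 mm across, 19 mm high, on the worktop; origin underside centre

How it is judged (in metres and radians):
On the way, in this order (a step that is already met when the one before it is completed fails the run):
1. dish 1 lies flat on a stand, let go, at rest under the camera (horizontal distance between dish_1_c and view_point below 0.018 m and (horizontal distance between dish_1_c and stand_0 below 0.012 m or horizontal distance between dish_1_c and stand_1 below 0.012 m or horizontal distance between dish_1_c and stand_2 below 0.012 m or horizontal distance between dish_1_c and stand_3 below 0.012 m or horizontal distance between dish_1_c and stand_4 below 0.012 m) and height (world z) of dish_1_c between 0.053 and 0.061 m and angle between dish_1_c's own z axis and vertical below 0.1 rad and linear speed of dish_1 below 0.01 m/s and contact force between the fingers and dish_1 below 0.1 N), for 0.5 s.
2. dish 2 lies flat on a stand, let go, at rest under the camera (horizontal distance between dish_2_c and view_point below 0.018 m and (horizontal distance between dish_2_c and stand_0 below 0.012 m or horizontal distance between dish_2_c and stand_1 below 0.012 m or horizontal distance between dish_2_c and stand_2 below 0.012 m or horizontal distance between dish_2_c and stand_3 below 0.012 m or horizontal distance between dish_2_c and stand_4 below 0.012 m) and height (world z) of dish_2_c between 0.053 and 0.061 m and angle between dish_2_c's own z axis and vertical below 0.1 rad and linear speed of dish_2 below 0.01 m/s and contact force between the fingers and dish_2 below 0.1 N), for 0.5 s.
3. dish 3 lies flat on a stand, let go, at rest under the camera (horizontal distance between dish_3_c and view_point below 0.018 m and (horizontal distance between dish_3_c and stand_0 below 0.012 m or horizontal distance between dish_3_c and stand_1 below 0.012 m or horizontal distance between dish_3_c and stand_2 below 0.012 m or horizontal distance between dish_3_c and stand_3 below 0.012 m or horizontal distance between dish_3_c and stand_4 below 0.012 m) and height (world z) of dish_3_c between 0.053 and 0.061 m and angle between dish_3_c's own z axis and vertical below 0.1 rad and linear speed of dish_3 below 0.01 m/s and contact force between the fingers and dish_3 below 0.1 N), for 0.5 s.
4. dish 4 lies flat on a stand, let go, at rest under the camera (horizontal distance between dish_4_c and view_point below 0.018 m and (horizontal distance between dish_4_c and stand_0 below 0.012 m or horizontal distance between dish_4_c and stand_1 below 0.012 m or horizontal distance between dish_4_c and stand_2 below 0.012 m or horizontal distance between dish_4_c and stand_3 below 0.012 m or horizontal distance between dish_4_c and stand_4 below 0.012 m) and height (world z) of dish_4_c between 0.053 and 0.061 m and angle between dish_4_c's own z axis and vertical below 0.1 rad and linear speed of dish_4 below 0.01 m/s and contact force between the fingers and dish_4 below 0.1 N), for 0.5 s.
At the end, for the whole second after the job is handed in: every dish lies flat (within 0.1 rad) on a stand of its own, centred within 12 mm and at rest; the table is at rest in one of its five click positions (a stand within 6 mm of the viewing place) ((horizontal distance between dish_1_c and stand_0 below 0.012 m or horizontal distance between dish_1_c and stand_1 below 0.012 m or horizontal distance between dish_1_c and stand_2 below 0.012 m or horizontal distance between dish_1_c and stand_3 below 0.012 m or horizontal distance between dish_1_c and stand_4 below 0.012 m) and (horizontal distance between dish_2_c and stand_0 below 0.012 m or horizontal distance between dish_2_c and stand_1 below 0.012 m or horizontal distance between dish_2_c and stand_2 below 0.012 m or horizontal distance between dish_2_c and stand_3 below 0.012 m or horizontal distance between dish_2_c and stand_4 below 0.012 m) and (horizontal distance between dish_3_c and stand_0 below 0.012 m or horizontal distance between dish_3_c and stand_1 below 0.012 m or horizontal distance between dish_3_c and stand_2 below 0.012 m or horizontal distance between dish_3_c and stand_3 below 0.012 m or horizontal distance between dish_3_c and stand_4 below 0.012 m) and (horizontal distance between dish_4_c and stand_0 below 0.012 m or horizontal distance between dish_4_c and stand_1 below 0.012 m or horizontal distance between dish_4_c and stand_2 below 0.012 m or horizontal distance between dish_4_c and stand_3 below 0.012 m or horizontal distance between dish_4_c and stand_4 below 0.012 m) and height (world z) of dish_1_c between 0.053 and 0.061 m and angle between each of dish_1_c, dish_2_c, dish_3_c, dish_4_c's own z axis and vertical below 0.1 rad and height (world z) of dish_2_c between 0.053 and 0.061 m and height (world z) of dish_3_c between 0.053 and 0.061 m and height (world z) of dish_4_c between 0.053 and 0.061 m and linear speed of each of dish_1, dish_2, dish_3, dish_4 below 0.02 m/s and velocity of joint turret between -0.05 and 0.05 rad/s and horizontal distance between any of stand_0, stand_1, stand_2, stand_3, stand_4 and view_point below 0.006 m); the robot touches nothing.
It fails at once if the timer is shifted more than 20 mm (distance of timer from where it was at the start of the episode above 0.02 m).
It fails at once if the tape roll is shifted more than 20 mm (distance of tape_roll from where it was at the start of the episode above 0.02 m).
Of dish_1, dish_2, dish_3, dish_4 only 3 to 4 are there at a start; the rules pass over those that are not, and their reading is None.
At some moment in a run one of dish_1, dish_2, dish_3, dish_4 may be knocked a few centimetres aside while the robot is not near it.
Once in a run the grip may slacken for a moment while it holds something.
It also fails if it takes over 210 s, if anything falls off the work surface, if the arm or the gripper's body presses on something with over 40 N, if the wrist force passes 120 N, or if a joint passes its speed limit or range.

## Working session

There is one attempt and no reset: what is moved stays moved. The work goes in short steps, Python scripts to look and compute and a tool call to move; the robot and the scene stay as the last step left them, time stands still between calls to the robot, and variables do not carry over. Pictures are saved under pics/ and viewed, and the job is handed in when it is done.

Besides the shell and the picture viewer there is one more tool, called after "Call:" as name(argument=value, ...) on one line, values as JSON. carry_out: Moves the arm, as the interface text tells. Its arguments: {"type":"object","properties":{"increments":{"type":"array"},"squeeze":{"type":"number"}},"required":["increments"]}

```bash
ls; mkdir -p pics; python3 - <<'E'
from workcell import sensors, vision
import cv2, numpy as np
np.set_printoptions(precision=4,suppress=True)
print(sensors.get_obs())
for n in ["side","top","wrist"]:
    print(n,vision.calibration(n))
    im=vision.camera(n); cv2.imwrite(f"pics/{n}0.png",im[:,:,::-1])
E
```

```text
pics
{'time': 0.0, 'q': array([74.9437,  5.0095, 10.0341, 95.1015,  0.0027, 89.9996]), 'qd': array([-0.1056,  0.0323,  0.0258,  0.028 ,  0.0251, -0.0112]), 'joint_efforts': array([  0.0017, -52.0397,  46.4797,   0.0167,   0.0001,  -0.    ]), 'ee_pos': array([0.1428, 0.5309, 0.2306]), 'tcp_rot': array([ 177.9931,   89.9232, -107.0628]), 'wrist_force': array([-0.0441, -0.0685,  0.1385]), 'torque': array([ 0.0184,  0.0368, -0.0304]), 'opening': 0.08522496069311955}
side {'camera_matrix': array([[495.7032,   0.    , 251.7587],
       [  0.    , 495.7032, 196.5198],
       [  0.    ,   0.    ,   1.    ]]), 'extrinsics': array([[ 0.5054, -0.8627, -0.0185, -0.165 ],
       [ 0.3786,  0.2024,  0.9032, -0.3012],
       [-0.7754, -0.4635,  0.4289, -1.1824],
       [ 0.    ,  0.    ,  0.    ,  1.    ]])}
top {'camera_matrix': array([[420.9365,   0.    , 254.1834],
       [  0.    , 420.9365, 188.0253],
       [  0.    ,   0.    ,   1.    ]]), 'extrinsics': array([[ 0.025 , -0.9996,  0.0164,  0.0756],
       [ 0.9864,  0.0273,  0.1618, -0.5716],
       [-0.1621,  0.0121,  0.9867, -1.1646],
       [ 0.    ,  0.    ,  0.    ,  1.    ]])}
wrist {'camera_matrix': array([[297.287 ,   0.    , 252.7648],
       [  0.    , 297.287 , 190.0623],
       [  0.    ,   0.    ,   1.    ]]), 'mount': array([[ 0.0003,  0.2845, -0.9587, -0.142 ],
       [-0.0014,  0.9587,  0.2845,  0.0734],
       [ 1.    ,  0.0012,  0.0007,  0.0005],
       [ 0.    ,  0.    ,  0.    ,  1.    ]])}
```

View pics/top0.png

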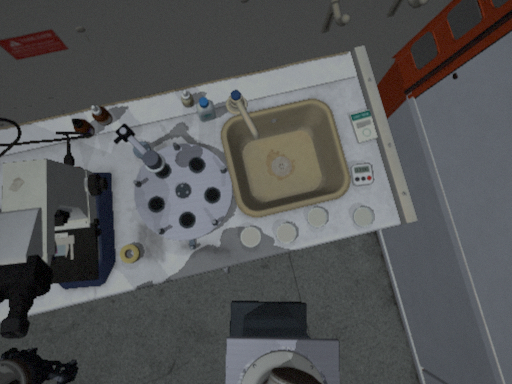

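View pics/side0.png

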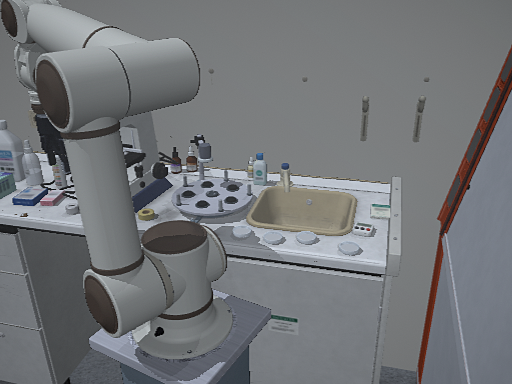

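View pics/wrist0.png

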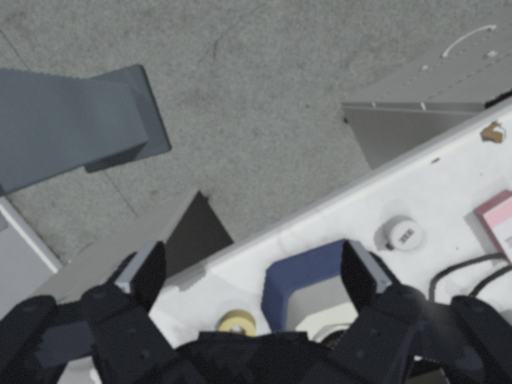

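The top view shows four dishes at about (250,237), (286,232), (317,217) and (363,216). The table is at (183,190), the pointer at (192,243), the tape at (130,254) and the timer at (362,175). Next I measure these positions.

```bash
cat > h.py <<'E'
import numpy as np, cv2
from workcell import sensors, vision
from scipy.spatial.transform import Rotation as R
np.set_printoptions(precision=4,suppress=True)
def pose():
    o=sensors.get_obs(); T=np.eye(4); T[:3,:3]=R.from_euler('xyz',o['tcp_rot'],degrees=True).as_matrix(); T[:3,3]=o['ee_pos']; return T,o
def cam(name):
    """returns K, camera->world"""
    c=vision.calibration(name); K=c['camera_matrix']
    if name=='wrist':
        T,_=pose(); return K,T@c['mount']
    return K,np.linalg.inv(c['extrinsics'])
def back(KT,uv,z):
    K,T=KT; uv=np.atleast_2d(uv).astype(float)
    d=np.c_[(uv[:,0]-K[0,2])/K[0,0],-(uv[:,1]-K[1,2])/K[1,1],-np.ones(len(uv))]@T[:3,:3].T
    o=T[:3,3]; return o+d*((z-o[2])/d[:,2])[:,None]
def proj(KT,P):
    K,T=KT; P=np.atleast_2d(P).astype(float); p=(P-T[:3,3])@T[:3,:3]
    return np.c_[K[0,0]*p[:,0]/-p[:,2]+K[0,2],K[1,1]*-p[:,1]/-p[:,2]+K[1,2]]
def snap(name,fn=None):
    KT=cam(name); im=vision.camera(name)[:,:,::-1].copy()
    if fn: cv2.imwrite('pics/'+fn,im)
    return KT,im
def rect(KT,im,z,x0,x1,y0,y1,s=1000):
    """rectified picture of plane z: up=+x, left=+y, s px per m"""
    W=int((y1-y0)*s);H=int((x1-x0)*s)
    u,v=np.meshgrid(np.arange(W),np.arange(H))
    P=np.c_[(x1-v.ravel()/s),(y1-u.ravel()/s),np.full(u.size,z)]
    m=proj(KT,P).astype(np.float32).reshape(H,W,2)
    return cv2.remap(im,m[...,0],m[...,1],cv2.INTER_CUBIC)
E
python3 - <<'E'
from h import *
T,o=pose(); print(T)
KT=cam('top'); im=cv2.imread('pics/top0.png')
print(KT[1])
for n,uv,z in [('d1',(250,237),.014),('d2',(286,232),.014),('d3',(317,217),.014),('d4',(363,216),.014),('disc',(183,190),.047),('tape',(130,254),.019),('timer',(362,175),.019),('ptr',(192,243),.029)]:
    print(n,back(KT,uv,z))
r=rect(KT,im,.014,.15,.75,-.35,.45); cv2.imwrite('pics/r0.png',r)
E
```

```text
[[-0.0002 -0.9657  0.2598  0.1428]
 [-0.0009  0.2598  0.9657  0.531 ]
 [-1.     -0.     -0.001   0.2308]
 [ 0.      0.      0.      1.    ]]
[[ 0.025   0.9864 -0.1621  0.3731]
 [-0.9996  0.0273  0.0121  0.1053]
 [ 0.0164  0.1618  0.9867  1.2403]
 [ 0.      0.      0.      1.    ]]
d1 [[0.4306 0.0987 0.014 ]]
d2 [[ 0.4477 -0.0055  0.014 ]]
d3 [[ 0.4938 -0.0957  0.014 ]]
d4 [[ 0.5004 -0.231   0.014 ]]
disc [[0.5579 0.2942 0.047 ]]
tape [[0.3733 0.4397 0.019 ]]
timer [[ 0.6219 -0.2287  0.019 ]]
ptr [[0.4086 0.2635 0.029 ]]
```

View pics/r0.png

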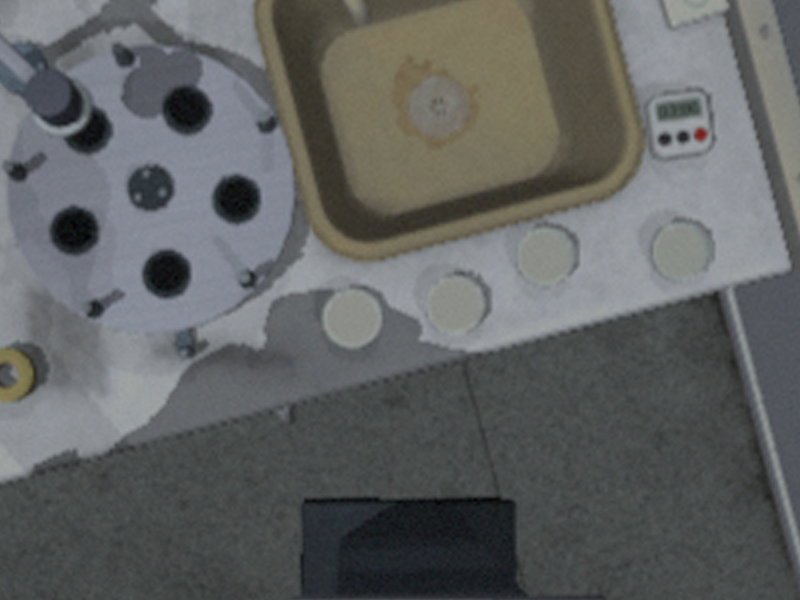

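```bash
cat >> h.py <<'E'
def dishes(KT,im,guess,z=.014):
    out=[]
    for g in guess:
        r=rect(KT,im,z,g[0]-.06,g[0]+.06,g[1]-.06,g[1]+.06,2000)
        hsv=cv2.cvtColor(r,cv2.COLOR_BGR2GRAY)
        c=cv2.HoughCircles(cv2.GaussianBlur(hsv,(0,0),3),cv2.HOUGH_GRADIENT,1.5,200,param1=40,param2=15,minRadius=52,maxRadius=66)
        if c is None: out.append(None); continue
        u,v,rad=c[0,0]; out.append((g[0]+.06-v/2000,g[1]+.06-u/2000,rad/2000))
    return out
def stands(KT,im,c,z=.05):
    r=rect(KT,im,z,c[0]-.16,c[0]+.16,c[1]-.16,c[1]+.16,2000)
    g=cv2.cvtColor(r,cv2.COLOR_BGR2GRAY); m=(cv2.GaussianBlur(g,(0,0),2)<50).astype(np.uint8)
    n,l,st,ce=cv2.connectedComponentsWithStats(m)
    return [(c[0]+.16-ce[i,1]/2000,c[1]+.16-ce[i,0]/2000,st[i,4]/4e6*1e6,st[i,2]/2,st[i,3]/2) for i in range(1,n) if st[i,4]>800],r
E
python3 - <<'E'
from h import *
KT=cam('top'); im=cv2.imread('pics/top0.png')
for d in dishes(KT,im,[(.432,.099),(.447,-.006),(.496,-.096),(.501,-.232)]): print(d)
s,r=stands(KT,im,(.56,.298)); cv2.imwrite('pics/st0.png',r)
for i in s: print(np.array(i))
E
```

```text
(np.float32(0.432375), np.float32(0.097875), np.float32(0.029375))
(np.float32(0.44962502), np.float32(-0.009375002), np.float32(0.0317))
(np.float32(0.496375), np.float32(-0.097875), np.float32(0.0317))
None
[  0.6325   0.3731 518.25    34.5     38.5   ]
[   0.6337    0.2595 1385.25     43.5      43.    ]
[  0.6095   0.3517 858.5     39.      40.    ]
[   0.5461    0.2105 1300.       41.       41.5   ]
[   0.5154    0.368  1404.       42.5      42.5   ]
[   0.4737    0.2785 1316.25     41.5      42.    ]
```

View pics/st0.png

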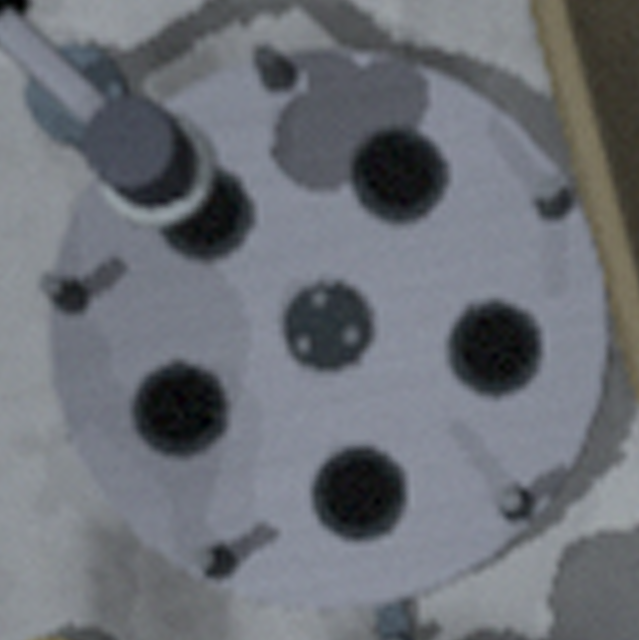

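Call:
carry_out(increments=[[-10, 0, 0, 0, 0, 0, 85], [-10, 0, 0, 0, 0, 0, 85], [-10, 0, 0, 0, 0, 0, 85], [0, 0, 0, 0, -18.6, -54.8, 85], [0, 0, 0, 0, -18.6, -54.8, 85], [0, 0, 0, 0, -18.6, -54.8, 85], [0, 0, 0, 0, -18.6, -54.8, 85], [0, 0, 0, 0, -18.6, -54.8, 85], [0, 0, 0, 0, -18.6, -54.8, 85], [0, 0, 0, 0, -18.6, -54.8, 85], [0, 0, 0, 0, -18.6, -54.8, 85], [0, 0, 0, 0, -18.6, -54.8, 85]], squeeze=30)

```text
time: 1.65
ee_pos: [0.4325, 0.0959, 0.2313]
tcp_rot: [-74.3, 90.0, 30.6]
wrist_force: [0.5, 1.5, -0.0]
opening: 0.0724
```

```bash
python3 - <<'E'
from h import *
T,o=pose(); print(T,o['q'],o['time'],o['opening'])
KT,im=snap('wrist','w1.png'); snap('side','s1.png')
from scipy.optimize import least_squares
S=np.array([[.6337,.2595],[.5461,.2105],[.5154,.368],[.4737,.2785]])
def f(p):
    a=np.arctan2(S[:,1]-p[1],S[:,0]-p[0]); k=np.round((a-p[2])/np.radians(72)); t=p[2]+k*np.radians(72)
    return (S-np.c_[p[0]+p[3]*np.cos(t),p[1]+p[3]*np.sin(t)]).ravel()
s=least_squares(f,[.558,.294,np.radians(190),.085]); print(s.x,np.degrees(s.x[2]),s.fun*1000)
E
```

```text
[[ 0.0003 -0.9662 -0.2577  0.4325]
 [ 0.0002 -0.2577  0.9662  0.0959]
 [-1.     -0.0003  0.0001  0.2313]
 [ 0.      0.      0.      1.    ]] [12.5035 -9.5918 -4.016  95.5576  0.006  -2.4324] 1.65 0.07242985112248511
[0.5566 0.2946 3.3367 0.0845] 191.17980195070982 [ 0.3963  0.3563 -0.4502 -0.1989  0.022  -0.4213  0.0319  0.2638]
```

View pics/w1.png

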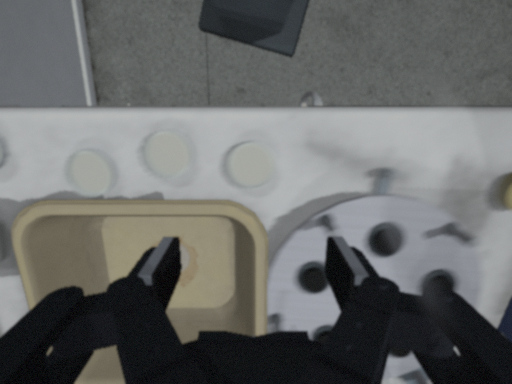

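```bash
python3 - <<'E'
from h import *
KT=cam('wrist'); im=cv2.imread('pics/w1.png')
print(proj(KT,[[.4325,.0959,0]]))
print(back(KT,[[249,164],[166,155],[91,172]],.014))
r=rect(KT,im,.014,.30,.58,-.2,.4,1300); cv2.imwrite('pics/rw1.png',r)
g=[(.432,.099),(.447,-.006),(.496,-.096)]
for d in dishes(KT,im,g): print(d)
s,_=stands(KT,im,(.5566,.2946))
for i in s: print(np.array(i))
E
```

```text
[[254.165  161.4565]]
[[ 0.4345  0.0898  0.014 ]
 [ 0.4491 -0.0106  0.014 ]
 [ 0.4933 -0.0968  0.014 ]]
None
None
None
[    0.6257     0.311  47676.       320.       228.    ]
[   0.4359    0.434  3663.5      62.5     120.    ]
[  0.4811   0.2645 532.5     30.5     29.    ]
```

View pics/rw1.png

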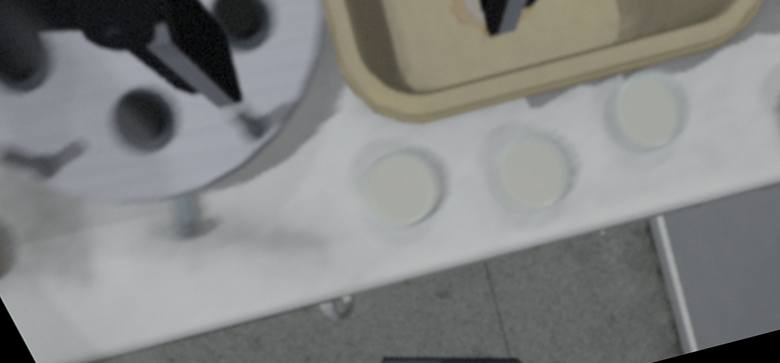

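View pics/s1.png

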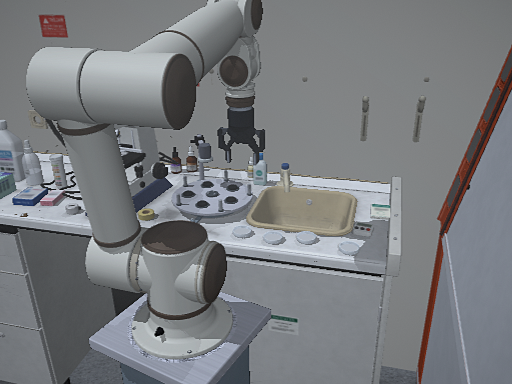

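```bash
cat >> h.py <<'E'
def rview(name,z,x0,x1,y0,y1,s,fn):
    KT,im=snap(name); r=rect(KT,im,z,x0,x1,y0,y1,s)
    # grid each 50mm
    for x in np.arange(np.ceil(x0/.05)*.05,x1,.05):
        v=int((x1-x)*s); cv2.line(r,(0,v),(8,v),(0,0,255),1); cv2.putText(r,f'{x:.2f}',(9,v+4),0,.35,(0,0,255),1)
    for y in np.arange(np.ceil(y0/.05)*.05,y1,.05):
        u=int((y1-y)*s); cv2.line(r,(u,0),(u,8),(0,0,255),1); cv2.putText(r,f'{y:.2f}',(u-10,18),0,.35,(0,0,255),1)
    cv2.imwrite('pics/'+fn,r); return r
def ell(r,x1,y1,s,guess,rad=.045,thr=None):
    """centroid of bright low-sat dish blob near guess in rectified view"""
    u=int((y1-guess[1])*s);v=int((x1-guess[0])*s);k=int(rad*s)
    p=r[max(0,v-k):v+k,max(0,u-k):u+k]; return p
E
python3 - <<'E'
from h import *
T,o=pose(); print(T[:3,3],o['time'],o['qd'])
a=rview('wrist',.014,.35,.56,-.15,.18,2000,'a.png')
b=rview('top',.014,.35,.56,-.15,.18,2000,'b.png')
cv2.imwrite('pics/ab.png',np.vstack([a,b])[:, :][::1])
c=cv2.resize(np.vstack([a,b]),(472,600)); cv2.imwrite('pics/ab.png',c)
T,o=pose(); print(T[:3,3],o['time'])
E
```

```text
[0.4336 0.0937 0.2306] 1.75 [ 5.1242 -1.2885 -0.9537  1.318   1.489   5.5008]
[0.4319 0.0969 0.2309] 1.85
```

View pics/a.png

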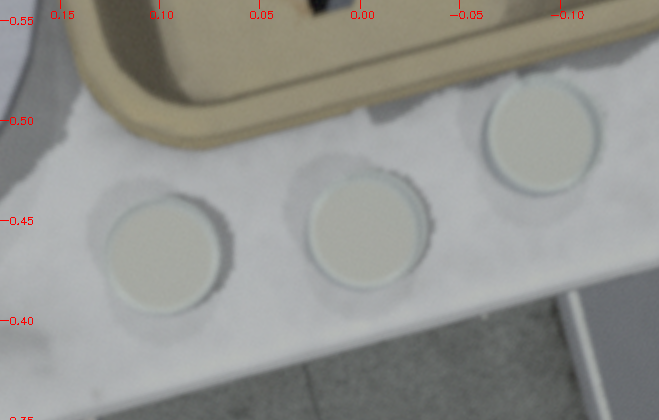

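View pics/b.png

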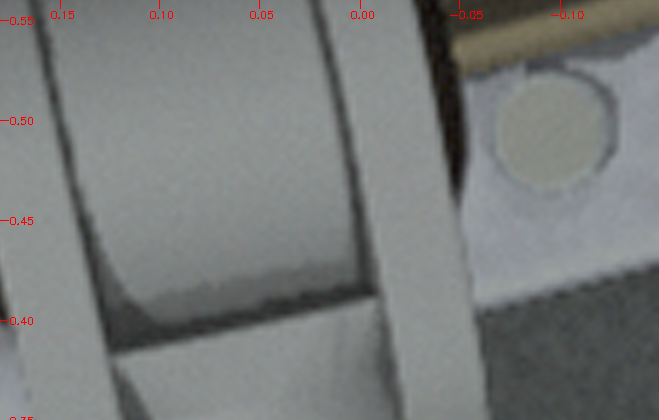

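Call:
carry_out(increments=[[0, 0, 0, 45, 0, 0, 92], [0, 0, 0, 45, 0, 0, 92], [0, 0, 0, 45, 0, 0, 92], [0, 0, 0, 35, 0, 0, 92], [0, 0, 0, 20, 0, 0, 92], [0, 0, 0, 11, 0, 0, 92], [0, 0, 0, 0, 0, 0, 92], [0, 0, 0, 0, 0, 0, 92]])

```text
time: 2.85
ee_pos: [0.4323, 0.0982, 0.0313]
tcp_rot: [-90.1, 89.9, 14.8]
wrist_force: [-0.6, 0.1, -0.0]
opening: 0.0787
```

```bash
python3 - <<'E'
from h import *
T,o=pose(); print(T[:3,3],o['time'],o['qd'],o['opening'])
snap('wrist','w2.png');snap('side','s2.png')
im=cv2.imread('pics/s2.png')[150:300,150:400]; cv2.imwrite('pics/s2c.png',cv2.resize(im,None,fx=3,fy=3,interpolation=cv2.INTER_CUBIC))
E
```

```text
[0.4323 0.0982 0.0313] 2.85 [-0.3797 -0.0973  0.2997 -0.0382  0.0527  0.0068] 0.07872693295560049
```

View pics/w2.png

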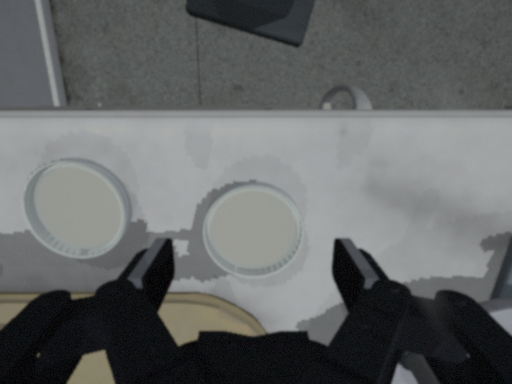

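View pics/s2c.png

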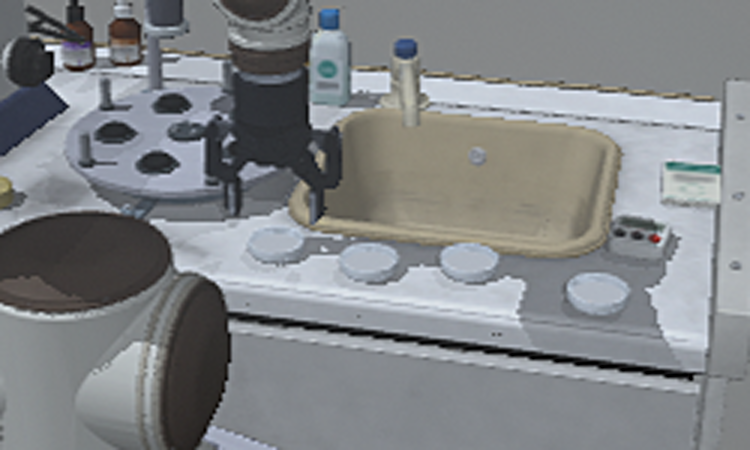

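```bash
python3 - <<'E'
from h import *
KT=cam('wrist'); im=cv2.imread('pics/w2.png')
print(back(KT,[[252.5,227],[77,207]],.014)); print(dishes(KT,im,[(.432,.0985),(.446,-.004)]))
E
```

```text
[[ 0.4289  0.0977  0.014 ]
 [ 0.4426 -0.0018  0.014 ]]
[(np.float32(0.432375), np.float32(0.098124996), np.float32(0.0284)), (np.float32(0.44487497), np.float32(-0.0043749996), np.float32(0.03065))]
```

Call:
carry_out(increments=[[0, 0, 0, 15, 1, 0, 92], [0, 0, 0, 10, 0, 0, 92], [0, 0, 0, 7, 0, 0, 92], [0, 0, 0, 0, 0, 0, 92], [0, 0, 0, 0, 0, 0, 60], [0, 0, 0, 0, 0, 0, 60], [0, 0, 0, 0, 0, 0, 60], [0, 0, 0, 0, 0, 0, 60]], squeeze=30)

```text
time: 3.95
ee_pos: [0.4312, 0.0976, -0.0011]
tcp_rot: [-97.3, 89.9, 7.6]
wrist_force: [-1.6, -1.5, 5.8]
opening: 0.0581
```

```bash
python3 - <<'E'
from h import *
T,o=pose(); print(T[:3,3],o['time'],o['wrist_force'],o['opening'])
snap('wrist','w3.png');snap('side','s3.png')
im=cv2.imread('pics/s3.png')[190:270,200:300]; cv2.imwrite('pics/s3c.png',cv2.resize(im,None,fx=6,fy=6,interpolation=cv2.INTER_CUBIC))
E
```

```text
[ 0.4312  0.0976 -0.0011] 3.95 [-1.5675 -1.502   5.7882] 0.0581025705289647
```

View pics/w3.png

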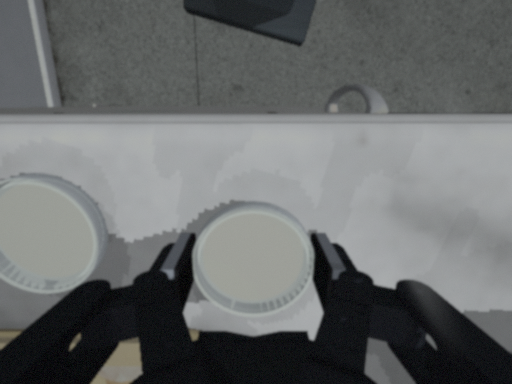

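View pics/s3c.png

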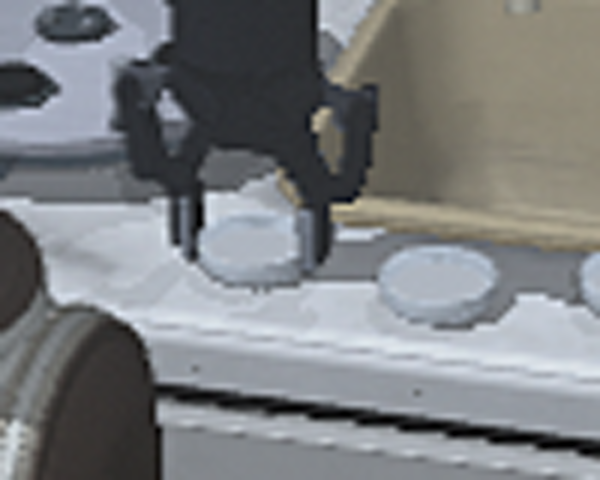

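Call:
carry_out(increments=[[0, 0, 0, -8, 0, 0, 45], [0, 0, 0, -20, 0, 0, 45], [0, 0, 0, -35, 0, 0, 45], [0, 0, 0, -45, 0, 0, 45], [0, 0, 0, -22, -10, 15, 45], [0, 0, 0, 0, -19, 36, 45], [0, 0, 0, 0, -19, 36, 45], [0, 0, 0, 0, -19, 36, 45], [0, 0, 0, 0, -13, 26, 45], [0, 0, 0, 0, -7.3, 14.5, 45], [0, 0, 0, 0, 0, 0, 45], [0, 0, 0, 0, 0, 0, 45]], squeeze=40)

```text
time: 5.55
ee_pos: [0.4729, 0.2772, 0.1284]
tcp_rot: [141.9, 90.0, -113.2]
wrist_force: [0.3, 0.2, -0.2]
opening: 0.0571
```

```bash
python3 - <<'E'
from h import *
KT=cam('wrist');
T,o=pose(); print(T,o['time'],o['wrist_force'],o['opening'])
KT,im=snap('wrist','w4.png')
# dish bottom ~ tip level
M=vision.calibration('wrist')['mount']
s,r=stands(KT,im,(.5566,.2946)); cv2.imwrite('pics/st4.png',r)
for i in s: print(np.array(i))
E
```

```text
[[-0.0002 -0.9663 -0.2574  0.4729]
 [-0.0004 -0.2574  0.9663  0.2772]
 [-1.      0.0002 -0.0003  0.1284]
 [ 0.      0.      0.      1.    ]] 5.55 [ 0.3322  0.1813 -0.2382] 0.05712686186832609
[    0.6319     0.3074 47613.5      320.       228.5   ]
[  0.466    0.2776 477.75    35.      22.5   ]
```

View pics/w4.png

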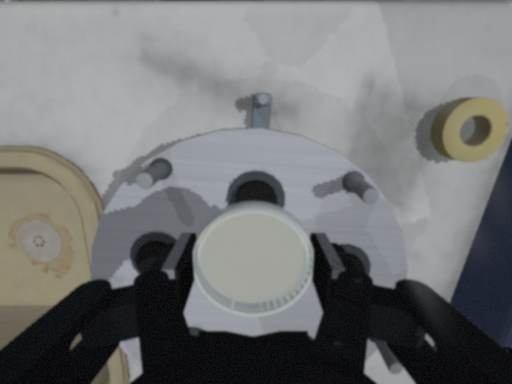

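```bash
python3 - <<'E'
from h import *
KT=cam('wrist'); T,o=pose(); t=T[:3,3]
c=back(KT,[[253,258]],t[2]+.015)[0]; print('dish off tool y,z',(T[:3,:3].T@(c-t))*1000)
p=back(KT,[[146,180],[370,195]],.08); print(p)
ax=np.array([.5566,.2946])
for q in p: d=q[:2]-ax; print(np.hypot(*d),np.degrees(np.arctan2(d[1],d[0]))%360)
print(back(KT,[[262,99]],.029)-np.r_[ax,0])
im=cv2.imread('pics/w4.png'); cv2.imwrite('pics/w4c.png',cv2.resize(im[80:280,130:390],None,fx=3,fy=3,interpolation=cv2.INTER_CUBIC))
E
```

```text
dish off tool y,z [-15.       1.4484   0.8863]
[[0.4681 0.2036 0.08  ]
 [0.44   0.3507 0.08  ]]
0.12692367787842426 225.81660000581206
0.12939855043341725 154.3262685971348
[[-0.1584 -0.029   0.029 ]]
```

View pics/w4c.png

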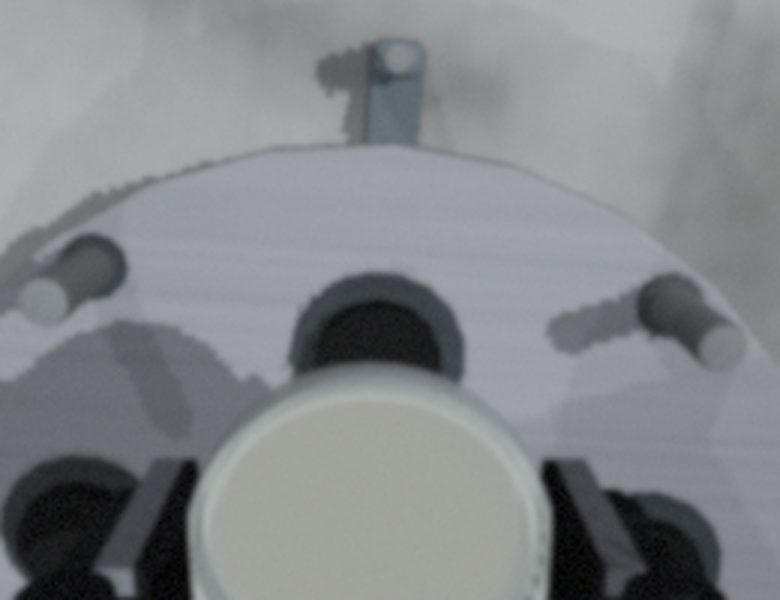

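Call:
carry_out(increments=[[0, 0, 0, 10, -1.2, 0.5, 45], [0, 0, 0, 20, -1.1, 0.4, 45], [0, 0, 0, 22, 0, 0, 45], [0, 0, 0, 13, 0, 0, 45], [0, 0, 0, 6, 0, 0, 45], [0, 0, 0, 4, 0, 0, 45], [0, 0, 0, 2, 0, 0, 45], [0, 0, 0, 0, 0, 0, 45], [0, 0, 0, 0, 0, 0, 45]])

```text
time: 6.72
ee_pos: [0.4752, 0.2796, 0.0517]
tcp_rot: [-73.6, 90.0, 31.3]
wrist_force: [-0.2, -0.4, -0.1]
opening: 0.0576
```

```bash
python3 - <<'E'
from h import *
T,o=pose(); print(T[:3,3],o['time'],o['wrist_force'],o['opening'])
snap('wrist','w5.png');snap('side','s5.png')
im=cv2.imread('pics/s5.png')[150:230,150:270]; cv2.imwrite('pics/s5c.png',cv2.resize(im,None,fx=6,fy=6,interpolation=cv2.INTER_CUBIC))
E
```

```text
[0.4752 0.2796 0.0517] 6.725 [-0.1645 -0.3827 -0.0848] 0.05763839217589265
```

View pics/w5.png

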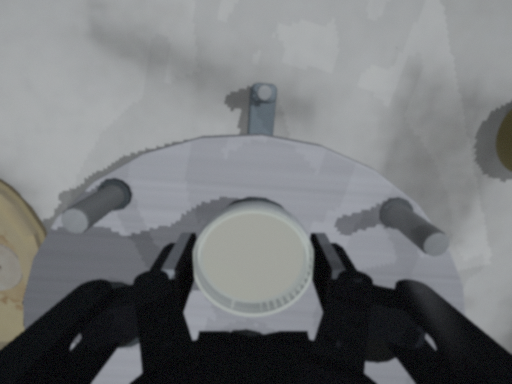

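View pics/s5c.png

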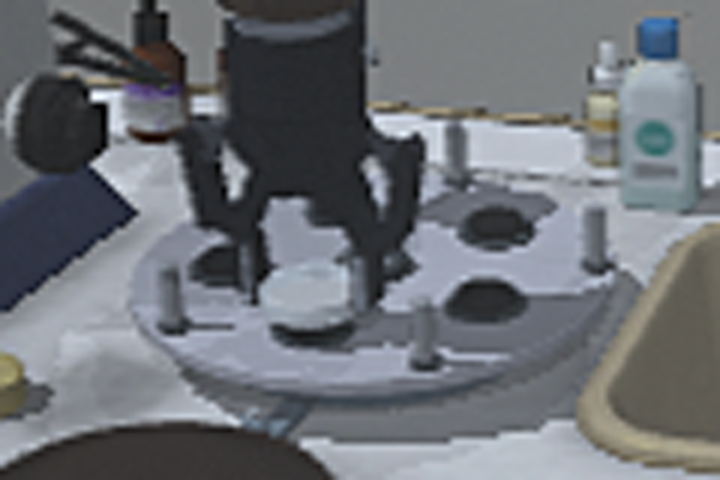

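```bash
cat >> h.py <<'E'
def axis_from_posts(p):
    """p: two post tops (left-in-image=right side of robot first): pixel from wrist; returns axis, load dir angle, chord"""
    KT=cam('wrist'); q=back(KT,p,.08)[:,:2]; c=q[1]-q[0]; L=np.hypot(*c); u=c/L; n=np.array([u[1],-u[0]])
    ax=q.mean(0)+n*.13*np.cos(np.radians(36)); return ax,np.degrees(np.arctan2(n[1],n[0])),L,ax-n*.085
E
python3 - <<'E'
from h import *
KT=cam('wrist');T,o=pose();t=T[:3,3]
print(axis_from_posts([[74,219],[436,242]]))
print(back(KT,[[253,258]],t[2]+.015))
E
```

```text
(array([0.5567, 0.2964]), np.float64(10.906308309317934), np.float64(0.1507394918130124), array([0.4733, 0.2803]))
[[0.4735 0.28   0.0666]]
```

Call:
carry_out(increments=[[0, 0, 0, 2, 0, 0, 45], [0, 0, 0, 0, 0, 0, 75], [0, 0, 0, 0, 0, 0, 85], [0, 0, 0, 0, 0, 0, 85], [0, 0, 0, -10, 0, 0, 85], [0, 0, 0, -30, 0, 0, 85], [0, 0, 0, -40, 0, 0, 85], [-10.6, 0, 0, 0, 13.4, -36.9, 60], [-10.6, 0, 0, 0, 20.2, -32.6, 35], [-10.6, 0, 0, 0, 0, 0, 35], [0, 0, 0, 0, 0, 0, 35], [0, 0, 0, 0, 0, 0, 35]])

```text
time: 8.32
ee_pos: [0.4675, 0.2025, 0.1296]
tcp_rot: [-108.9, 90.0, 27.6]
wrist_force: [-0.3, 0.3, -0.2]
opening: 0.03
```

```bash
python3 - <<'E'
from h import *
T,o=pose(); print(T,o['time'],o['wrist_force'],o['opening'],o['q'])
snap('wrist','w6.png')
t=T[:3,3]; print('to post, tool axes mm',T[:3,:3].T@(np.array([.4682,.2013,.05])-t)*1000)
E
```

```text
[[ 0.0003 -0.688  -0.7258  0.4675]
 [ 0.0002 -0.7258  0.688   0.2025]
 [-1.     -0.0004 -0.0001  0.1296]
 [ 0.      0.      0.      1.    ]] 8.325 [-0.2672  0.3176 -0.1778] 0.029975879742500183 [ 23.4214  -1.4071  -7.706   83.6794   0.0016 -23.1099]
to post, tool axes mm [79.635   0.428  -1.3409]
```

View pics/w6.png

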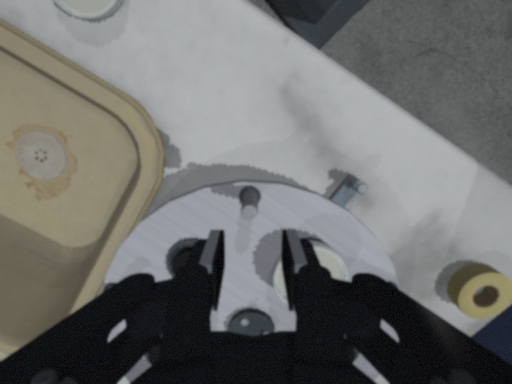

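```bash
python3 - <<'E'
from h import *
KT=cam('wrist');T,o=pose(); 
p=back(KT,[[249,212]],.08)[0]; print(p,T[:3,:3].T@(p-T[:3,3])*1000)
E
```

```text
[0.4687 0.2015 0.08  ] [49.4929 -0.0835 -1.6306]
```

Call:
carry_out(increments=[[0, 0, 0, 20, 0, -1.5, 35], [0, 0, 0, 30, 0, 0, 35], [0, 0, 0, 20, 0, 0, 35], [0, 0, 0, 10, 0, 0, 35], [0, 0, 0, 0, 0, 0, 32], [0, 0, 0, 0, 0, 0, 32]])

```text
time: 9.12
ee_pos: [0.4689, 0.2015, 0.0502]
tcp_rot: [-113.1, 89.9, 23.6]
wrist_force: [0.5, -0.4, 0.8]
opening: 0.0273
```

```bash
python3 - <<'E'
from h import *
T,o=pose(); print(T[:3,3],o['time'],o['wrist_force'],o['opening'])
snap('wrist','w7.png')
E
```

```text
[0.4689 0.2015 0.0502] 9.125 [ 0.4853 -0.3636  0.7608] 0.027331758886752492
```

View pics/w7.png

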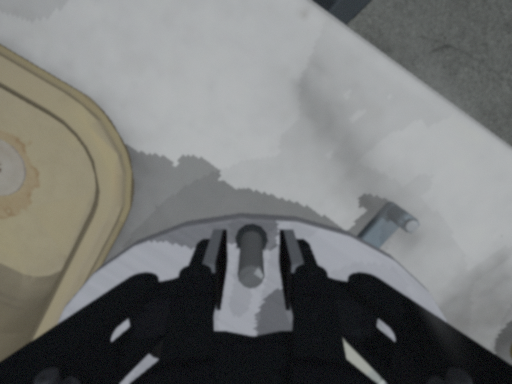

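Call:
carry_out(increments=[[3, 0, 0, 0, -0.2, 6.8, 32], [5, 0, 0, 0, -0.5, 11.3, 32], [6.4, 0, 0, 0, -0.8, 14.5, 32], [6.4, 0, 0, 0, -0.8, 14.5, 32], [6.4, 0, 0, 0, -0.8, 14.5, 32], [6.4, 0, 0, 0, -0.8, 14.5, 32], [6.4, 0, 0, 0, -0.8, 14.5, 32], [6.4, 0, 0, 0, -0.8, 14.5, 32], [6.4, 0, 0, 0, -0.8, 14.5, 32], [6.4, 0, 0, 0, -0.8, 14.5, 32], [6.4, 0, 0, 0, -0.8, 14.5, 32], [6.4, 0, 0, 0, -0.8, 14.5, 32]])

```text
time: 10.68
ee_pos: [0.4402, 0.3516, 0.0501]
tcp_rot: [-87.7, 90.0, -23.2]
wrist_force: [0.8, -3.7, 1.7]
opening: 0.0272
```

Call:
carry_out(increments=[[0, 0, 0, 0, 0, 0, 32], [0, 0, 0, 0, 0, 0, 32]])

```text
time: 10.92
ee_pos: [0.4399, 0.3512, 0.0496]
tcp_rot: [-15.3, 90.0, 49.6]
wrist_force: [-0.6, 0.1, -0.5]
opening: 0.0274
```

```bash
python3 - <<'E'
from h import *
T,o=pose(); print(T,o['time'],o['wrist_force'],o['opening'],o['q'])
snap('wrist','w8.png')
E
```

```text
[[ 0.0002 -0.9054  0.4246  0.4399]
 [ 0.0002  0.4246  0.9054  0.3512]
 [-1.     -0.0001  0.0002  0.0496]
 [ 0.      0.      0.      1.    ]] 10.925 [-0.6033  0.1317 -0.4964] 0.027420512960130042 [38.6005  7.1192 -7.72   75.1475  0.0026 63.7246]
```

View pics/w8.png

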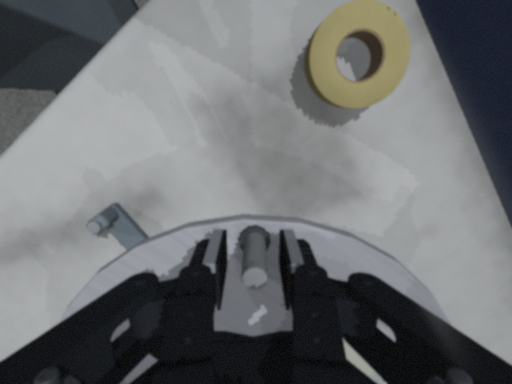

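Call:
carry_out(increments=[[0, 0, 0, -35, 0, 0, 35], [-10, 0, 0, -40, 0, 0, 60], [-10, 0, 0, -30, 0, 0, 92], [-10, 0, 0, 0, 0, 0, 92], [-10, 0, 0, 0, 0, 0, 92], [0, 0, 0, 0, 14.3, -57.6, 92], [0, 0, 0, 0, 14.3, -57.6, 92], [0, 0, 0, 0, 14.3, -57.6, 92], [0, 0, 0, 0, 14.3, -57.6, 92], [0, 0, 0, 0, 14.3, -57.6, 92], [0, 0, 0, 0, 14.3, -57.6, 92], [0, 0, 0, 0, 0, 0, 92]])

```text
time: 12.48
ee_pos: [0.4444, -0.0083, 0.1546]
tcp_rot: [-137.5, 89.9, -33.1]
wrist_force: [-1.2, 0.4, 0.6]
opening: 0.0789
```

Call:
carry_out(increments=[[0, 0, 0, 20, 0, 0, 92], [0, 0, 0, 20, 0, 0, 92], [0, 0, 0, 0, 0, 0, 92]])

```text
time: 12.85
ee_pos: [0.4439, -0.0041, 0.1133]
tcp_rot: [69.4, 89.9, 174.2]
wrist_force: [0.0, -0.3, -0.5]
opening: 0.0786
```

```bash
python3 - <<'E'
from h import *
T,o=pose(); print(T,o['time'],o['opening'],o['q'])
KT,im=snap('wrist','w9.png'); snap('top','t9.png'); snap('side','s9.png')
KT=cam('wrist')
print(dishes(KT,im,[(.446,-.004),(.495,-.096)]))
im=cv2.imread('pics/s9.png')[130:290,130:400]; cv2.imwrite('pics/s9c.png',cv2.resize(im,(800,474),interpolation=cv2.INTER_CUBIC))
E
```

```text
[[-0.0021 -0.9667 -0.2559  0.4439]
 [ 0.0002 -0.2559  0.9667 -0.0041]
 [-1.      0.002   0.0008  0.1133]
 [ 0.      0.      0.      1.    ]] 12.85 0.07860848947650309 [ -0.5315 -10.183  -17.5722  82.7323   0.0112 -15.3566]
[(np.float32(0.44937497), np.float32(-0.0006249994), np.float32(0.032525003)), (np.float32(0.496125), np.float32(-0.093375), np.float32(0.032525003))]
```

View pics/w9.png

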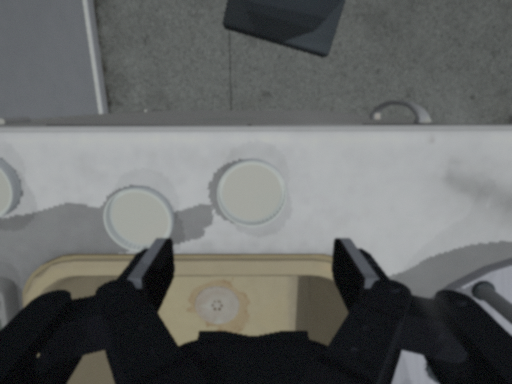

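View pics/s9c.png

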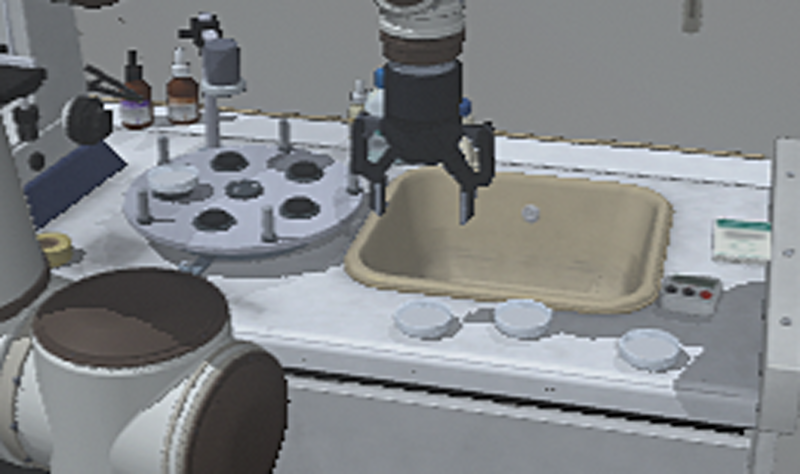

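View pics/t9.png

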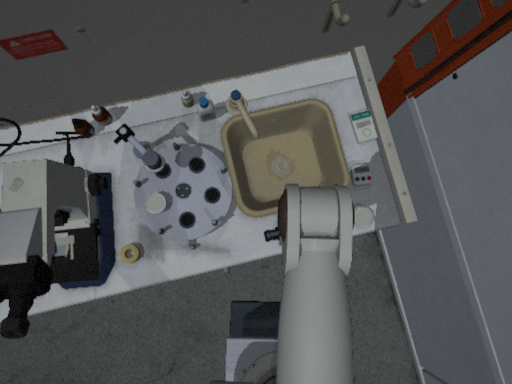

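```bash
cat >> h.py <<'E'
def tool(p):
    T,o=pose(); return T[:3,:3].T@(np.asarray(p)-T[:3,3])*1000
E
python3 - <<'E'
from h import *
KT=cam('wrist')
for px in ([251,191],[138,218]):
    p=back(KT,[px],.014)[0]; print(p,tool(p))
E
```

```text
[ 0.4455 -0.0049  0.014 ] [101.2191   0.0125  -0.7064]
[ 0.4946 -0.0946  0.014 ] [101.2656 -24.6103 -99.9959]
```

Call:
carry_out(increments=[[0, 0, 0, 40, -0.5, -1, 92], [0, 0, 0, 35, 0, 0, 92], [0, 0, 0, 22, 0, 0, 92], [0, 0, 0, 10, 0, 0, 92], [0, 0, 0, 6, 0, 0, 92], [0, 0, 0, 0, 0, 0, 92], [0, 0, 0, 0, 0, 0, 45], [0, 0, 0, 0, 0, 0, 45], [0, 0, 0, 0, 0, 0, 45], [0, 0, 0, 0, 0, 0, 45]])

```text
time: 14.25
ee_pos: [0.4463, -0.0055, 0.0026]
tcp_rot: [-103.5, 89.9, 1.3]
wrist_force: [-2.6, -0.4, 6.8]
opening: 0.0573
```

```bash
python3 - <<'E'
from h import *
T,o=pose(); print(T,o['time'],o['opening'],o['wrist_force'])
KT,im=snap('wrist','w10.png')
E
```

```text
[[ 0.0016 -0.9671 -0.2544  0.4463]
 [ 0.     -0.2544  0.9671 -0.0055]
 [-1.     -0.0016 -0.0004  0.0026]
 [ 0.      0.      0.      1.    ]] 14.25 0.05731773041221766 [-2.6064 -0.3945  6.8026]
```

View pics/w10.png

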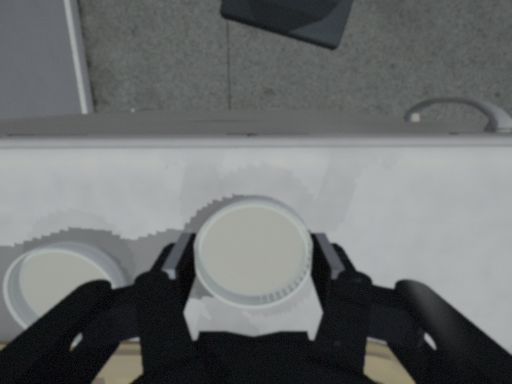

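```bash
python3 - <<'E'
from h import *
KT=cam('wrist')
p=back(KT,[[253,252]],.014)[0]; print(p,tool(p))
T,o=pose(); tgt=np.array([.4734,.280,.1285])-(p-T[:3,3])*[1,1,0]; print(tgt,tool(tgt))
E
```

```text
[ 0.4434 -0.0053  0.014 ] [-11.3766   2.69     0.8898]
[0.4762 0.2798 0.1285] [-125.8117 -101.7672  268.2896]
```

Call:
carry_out(increments=[[0, 0, 0, -8, 0, 0, 45], [0, 0, 0, -20, 0, 0, 45], [0, 0, 0, -40, 0, 0, 45], [0, 0, 0, -45, 0, 0, 45], [0, 0, 0, -13, -7.6, 20, 45], [0, 0, 0, 0, -19, 50, 45], [0, 0, 0, 0, -20.9, 55, 45], [0, 0, 0, 0, -20.9, 55, 45], [0, 0, 0, 0, -19, 50, 45], [0, 0, 0, 0, -9.5, 25, 45], [0, 0, 0, 0, -4.9, 13, 45], [0, 0, 0, 0, 0, 0, 45]])

```text
time: 15.8
ee_pos: [0.4759, 0.2797, 0.1274]
tcp_rot: [129.6, 90.0, -125.6]
wrist_force: [-0.1, 0.5, -0.7]
opening: 0.0572
```

Call:
carry_out(increments=[[0, 0, 0, 20, 0, 0, 45], [0, 0, 0, 20, 0, 0, 45], [0, 0, 0, 15, 0, 0, 45], [0, 0, 0, 8, 0, 0, 45], [0, 0, 0, 4, 0, 0, 45], [0, 0, 0, 0, 0, 0, 45], [0, 0, 0, 0, 0, 0, 45]])

```text
time: 16.68
ee_pos: [0.4762, 0.2798, 0.0609]
tcp_rot: [-74.8, 89.9, 30.0]
wrist_force: [0.0, 0.1, -0.2]
opening: 0.0571
```

```bash
python3 - <<'E'
from h import *
T,o=pose(); print(T,o['time'],o['opening'],o['wrist_force'])
KT,im=snap('wrist','w11.png')
E
```

```text
[[ 0.0008 -0.9671 -0.2546  0.4762]
 [ 0.0004 -0.2546  0.9671  0.2798]
 [-1.     -0.0009  0.0002  0.0609]
 [ 0.      0.      0.      1.    ]] 16.675 0.05712919625461273 [ 0.0129  0.0868 -0.1862]
```

View pics/w11.png

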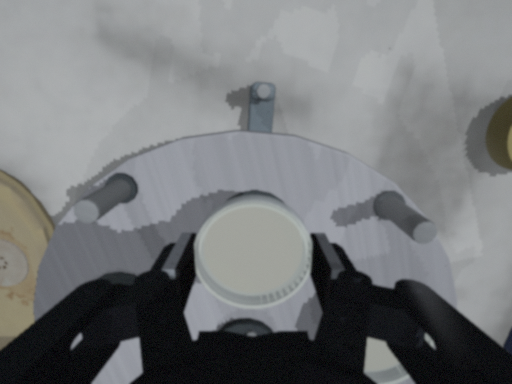

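```bash
python3 - <<'E'
from h import *
KT=cam('wrist');T,o=pose();t=T[:3,3]
a=axis_from_posts([[87,210],[425,231]]);print(a)
p=back(KT,[[253,252]],t[2]+.0114)[0];print(p, (T[:3,:3].T@np.r_[a[3]-p[:2],0])*1000)
E
```

```text
(array([0.557 , 0.2968]), np.float64(10.834411135392308), np.float64(0.15058958549897608), array([0.4735, 0.2808]))
[0.4733 0.2799 0.0722] [ 0.0005 -0.4096  0.8047]
```

Call:
carry_out(increments=[[0, 0, 0, 5, 0, 0, 45], [0, 0, 0, 3, 0, 0, 45], [0, 0, 0, 0, 0, 0, 75], [0, 0, 0, 0, 0, 0, 85], [0, 0, 0, 0, 0, 0, 85], [0, 0, 0, -10, 0, 0, 85], [0, 0, 0, -30, 0, 0, 85], [0, 0, 0, -40, 0, 0, 85], [-10.6, 0, 0, 0, 13.6, -36.9, 60], [-10.6, 0, 0, 0, 20.2, -33.8, 35], [-10.6, 0, 0, 0, 0, 0, 35], [0, 0, 0, 0, 0, 0, 35]])

```text
time: 18.23
ee_pos: [0.4686, 0.201, 0.1331]
tcp_rot: [-110.6, 89.9, 25.8]
wrist_force: [-1.2, 0.0, 0.1]
opening: 0.0305
```

Call:
carry_out(increments=[[0, 0, 0, 20, 0, 0, 35], [0, 0, 0, 10, 0, 0, 35]])

```text
time: 18.48
ee_pos: [0.4681, 0.2015, 0.1016]
tcp_rot: [65.5, 90.0, -158.1]
wrist_force: [-0.8, -0.4, -1.0]
opening: 0.03
```

```bash
python3 - <<'E'
from h import *
T,o=pose(); print(T,o['time'],o['opening'],o['wrist_force'])
KT,im=snap('wrist','w12.png')
E
```

```text
[[-0.0007 -0.6901 -0.7237  0.4681]
 [-0.0003 -0.7237  0.6901  0.2015]
 [-1.      0.0007  0.0003  0.1016]
 [ 0.      0.      0.      1.    ]] 18.475 0.0300207703180385 [-0.7832 -0.4016 -0.9587]
```

View pics/w12.png

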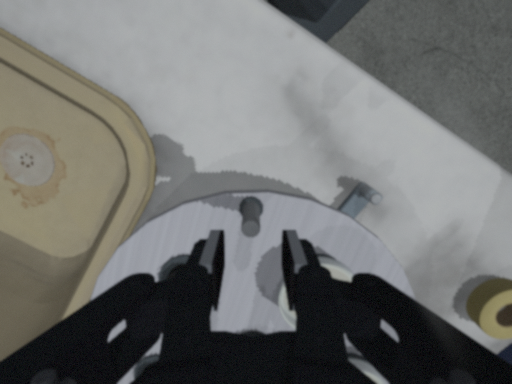

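Call:
carry_out(increments=[[0, 0, 0, 22, 0, 0, 35], [0, 0, 0, 20, 0, 0, 35], [0, 0, 0, 10, 0, 0, 32], [0, 0, 0, 0, 0, 0, 32]])

```text
time: 19.02
ee_pos: [0.4681, 0.2013, 0.0501]
tcp_rot: [67.7, 89.9, -155.8]
wrist_force: [-0.4, -0.9, 0.6]
opening: 0.0275
```

Call:
carry_out(increments=[[3, 0, 0, 0, -0.2, 6.8, 32], [5, 0, 0, 0, -0.5, 11.3, 32], [6.4, 0, 0, 0, -0.8, 14.5, 32], [6.4, 0, 0, 0, -0.8, 14.5, 32], [6.4, 0, 0, 0, -0.8, 14.5, 32], [6.4, 0, 0, 0, -0.8, 14.5, 32], [6.4, 0, 0, 0, -0.8, 14.5, 32], [6.4, 0, 0, 0, -0.8, 14.5, 32], [6.4, 0, 0, 0, -0.8, 14.5, 32], [6.4, 0, 0, 0, -0.8, 14.5, 32], [6.4, 0, 0, 0, -0.8, 14.5, 32], [6.4, 0, 0, 0, -0.8, 14.5, 32]])

```text
time: 20.52
ee_pos: [0.4405, 0.3519, 0.0512]
tcp_rot: [-116.9, 90.0, -52.6]
wrist_force: [0.6, -3.8, -0.1]
opening: 0.0279
```

Call:
carry_out(increments=[[0, 0, 0, 0, 0, 0, 32], [0, 0, 0, 0, 0, 0, 32]])

```text
time: 20.78
ee_pos: [0.4404, 0.3514, 0.0508]
tcp_rot: [-20.3, 90.0, 44.4]
wrist_force: [-0.0, 0.4, -0.5]
opening: 0.0271
```

```bash
python3 - <<'E'
from h import *
T,o=pose(); print(T,o['time'],o['opening'],o['wrist_force'])
KT,im=snap('wrist','w13.png');snap('top','t13.png')
a=cv2.imread('pics/t13.png')[120:280,100:400]; cv2.imwrite('pics/t13c.png',cv2.resize(a,(750,400),interpolation=cv2.INTER_CUBIC))
E
```

```text
[[ 0.0003 -0.9039  0.4278  0.4404]
 [ 0.0003  0.4278  0.9039  0.3514]
 [-1.     -0.0001  0.0004  0.0508]
 [ 0.      0.      0.      1.    ]] 20.775 0.02714201410835845 [-0.0464  0.3843 -0.4881]
```

View pics/w13.png

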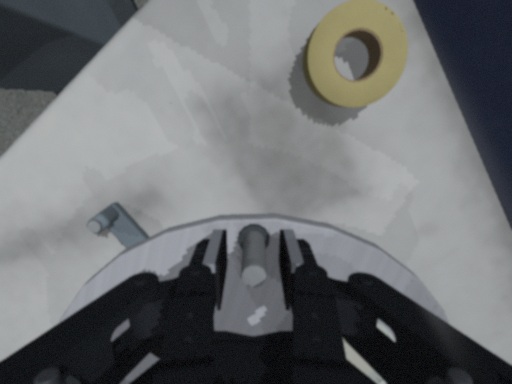

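View pics/t13c.png

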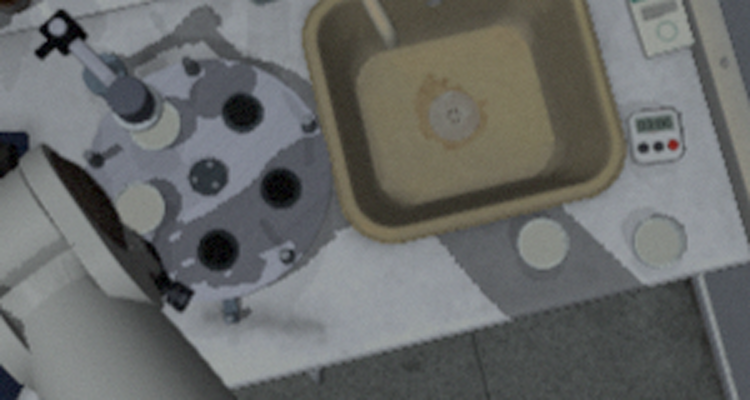

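Call:
carry_out(increments=[[0, 0, 0, -35, 0, 0, 35], [-10, 0, 0, -40, 0, 0, 60], [-10, 0, 0, -30, 0, 0, 92], [-10, 0, 0, 0, 0, 0, 92], [-10, 0, 0, 0, 0, 0, 92], [0, 0, 0, 0, 7.6, -55.8, 92], [0, 0, 0, 0, 7.6, -55.8, 92], [0, 0, 0, 0, 7.6, -55.8, 92], [0, 0, 0, 0, 7.6, -55.8, 92], [0, 0, 0, 0, 7.6, -55.8, 92], [0, 0, 0, 0, 7.6, -55.8, 92], [0, 0, 0, 0, 7.6, -55.8, 92]])

```text
time: 22.38
ee_pos: [0.4866, -0.0419, 0.1557]
tcp_rot: [-105.2, 89.9, -0.6]
wrist_force: [0.9, 0.5, -0.0]
opening: 0.0787
```

Call:
carry_out(increments=[[0, 0, 0, 10, 7.6, -55.9, 92], [0, 0, 0, 20, 0, 0, 92], [0, 0, 0, 10, 0, 0, 92], [0, 0, 0, 0, 0, 0, 92], [0, 0, 0, 0, 0, 0, 92]])

```text
time: 23.0
ee_pos: [0.4938, -0.0953, 0.1161]
tcp_rot: [-114.1, 89.9, -9.5]
wrist_force: [0.7, -0.3, 0.0]
opening: 0.0784
```

```bash
python3 - <<'E'
from h import *
T,o=pose(); print(T,o['time'],o['opening'],o['q'],o['qd'])
KT,im=snap('wrist','w14.png')
E
```

```text
[[ 0.001  -0.9676 -0.2524  0.4938]
 [-0.0002 -0.2524  0.9676 -0.0953]
 [-1.     -0.0009 -0.0004  0.1161]
 [ 0.      0.      0.      1.    ]] 23.0 0.07844330633067699 [-10.9249  -2.2353 -10.0069  82.171    0.0014 -25.5461] [ 0.0091 -0.022   0.1864 -0.0906 -0.0481  0.0671]
```

View pics/w14.png

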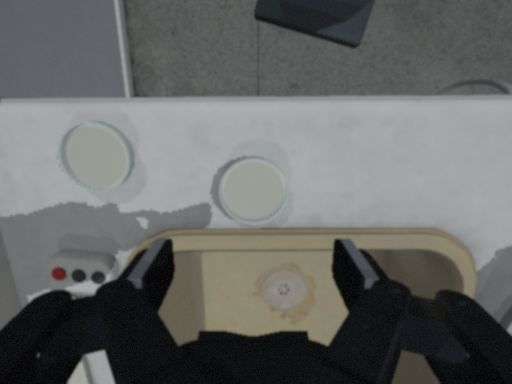

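```bash
python3 - <<'E'
from h import *
KT=cam('wrist')
for px in ([252.5,190],[97.5,156]):
    p=back(KT,[px],.014)[0]; print(p,tool(p))
E
```

```text
[ 0.4933 -0.095   0.014 ] [102.1773   0.6205   0.5735]
[ 0.4971 -0.2267  0.014 ] [ 102.2153   30.1791 -127.8209]
```

Call:
carry_out(increments=[[0, 0, 0, 40, 2, 0, 92], [0, 0, 0, 35, 0, 0, 92], [0, 0, 0, 22, 0, 0, 92], [0, 0, 0, 11, 0, 0, 92], [0, 0, 0, 6.5, 0, 0, 92], [0, 0, 0, 0, 0, 0, 92], [0, 0, 0, 0, 0, 0, 45], [0, 0, 0, 0, 0, 0, 45], [0, 0, 0, 0, 0, 0, 45], [0, 0, 0, 0, 0, 0, 45]])

```text
time: 24.3
ee_pos: [0.4923, -0.0966, 0.0021]
tcp_rot: [-111.2, 89.9, -6.6]
wrist_force: [-0.7, -0.3, 5.8]
opening: 0.0572
```

```bash
python3 - <<'E'
from h import *
T,o=pose(); print(T,o['time'],o['opening'],o['wrist_force'])
KT,im=snap('wrist','w15.png')
E
```

```text
[[ 0.0018 -0.968  -0.251   0.4923]
 [-0.0002 -0.251   0.968  -0.0966]
 [-1.     -0.0017 -0.0007  0.0021]
 [ 0.      0.      0.      1.    ]] 24.3 0.05719473335331307 [-0.6848 -0.3435  5.808 ]
```

View pics/w15.png

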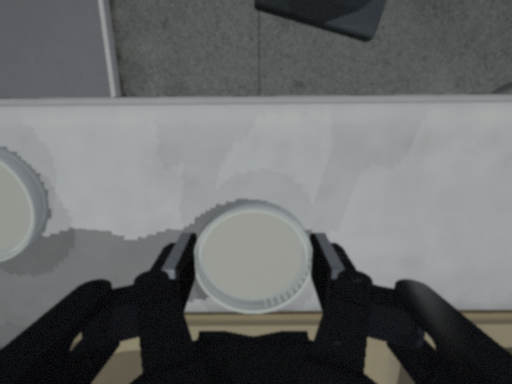

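```bash
python3 - <<'E'
from h import *
KT=cam('wrist')
p=back(KT,[[253,256]],.014)[0]; print(p,tool(p))
T,o=pose(); tgt=np.array([.4735,.2803,.1285])-(p-T[:3,3])*[1,1,0]; print(tgt,tool(tgt))
E
```

```text
[ 0.4913 -0.0959  0.014 ] [-11.8736   0.7868   0.8856]
[0.4745 0.2796 0.1285] [-126.4623  -77.4158  368.5015]
```

Call:
carry_out(increments=[[0, 0, 0, -8, 0, 0, 45], [0, 0, 0, -20, 0, 0, 45], [0, 0, 0, -40, 0, 0, 45], [0, 0, 0, -45, 0, 0, 45], [0, 0, 0, -13, -4.2, 20, 45], [0, 0, 0, 0, -10.5, 50, 45], [0, 0, 0, 0, -11.6, 55, 45], [0, 0, 0, 0, -11.6, 55, 45], [0, 0, 0, 0, -11.6, 55, 45], [0, 0, 0, 0, -11.6, 55, 45], [0, 0, 0, 0, -9.3, 45, 45], [0, 0, 0, 0, -5.3, 25, 45]])

```text
time: 25.85
ee_pos: [0.4741, 0.2733, 0.1273]
tcp_rot: [-61.5, 90.0, 43.2]
wrist_force: [0.2, -0.1, -1.1]
opening: 0.0575
```

Call:
carry_out(increments=[[0, 0, 0, 0, -1.7, 8.5, 45], [0, 0, 0, 20, 0, 0, 45], [0, 0, 0, 20, 0, 0, 45], [0, 0, 0, 15, 0, 0, 45], [0, 0, 0, 8, 0, 0, 45], [0, 0, 0, 5, 0, 0, 45], [0, 0, 0, 0, 0, 0, 45], [0, 0, 0, 0, 0, 0, 45]])

```text
time: 26.85
ee_pos: [0.4743, 0.2798, 0.0593]
tcp_rot: [-75.2, 90.0, 29.4]
wrist_force: [0.4, -0.1, -0.1]
opening: 0.0572
```

```bash
python3 - <<'E'
from h import *
T,o=pose(); print(T,o['time'],o['opening'],o['wrist_force'])
KT,im=snap('wrist','w16.png')
E
```

```text
[[ 0.0007 -0.968  -0.2511  0.4743]
 [ 0.0004 -0.2511  0.968   0.2798]
 [-1.     -0.0008  0.0002  0.0593]
 [ 0.      0.      0.      1.    ]] 26.85 0.057248142033778544 [ 0.3636 -0.0896 -0.1248]
```

View pics/w16.png

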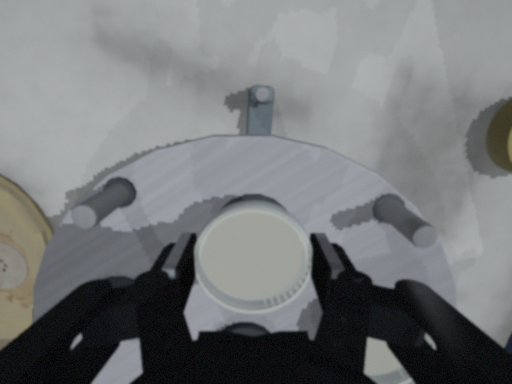

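```bash
python3 - <<'E'
from h import *
KT=cam('wrist');T,o=pose();t=T[:3,3]
a=axis_from_posts([[84,215],[425,235]]);print(a)
p=back(KT,[[253,256]],t[2]+.0119)[0];print(p, (T[:3,:3].T@np.r_[a[3]-p[:2],0])*1000)
print(tool([.4685,.2014,.05]))
E
```

```text
(array([0.5568, 0.2967]), np.float64(10.82906688888017), np.float64(0.15076248563383915), array([0.4733, 0.2807]))
[0.4733 0.2805 0.0712] [ 0.0001 -0.0344  0.1686]
[  9.3011  25.3632 -74.5185]
```

Call:
carry_out(increments=[[0, 0, 0, 4, 0, 0, 45], [0, 0, 0, 3, 0, 0, 45], [0, 0, 0, 0, 0, 0, 75], [0, 0, 0, 0, 0, 0, 85], [0, 0, 0, 0, 0, 0, 85], [0, 0, 0, -10, 0, 0, 85], [0, 0, 0, -30, 0, 0, 85], [0, 0, 0, -40, 0, 0, 85], [-10.7, 0, 0, 0, 12.7, -37.3, 60], [-10.7, 0, 0, 0, 19.3, -34.3, 35], [-10.7, 0, 0, 0, 0, 0, 35], [0, 0, 0, 0, 0, 0, 35]])

```text
time: 28.4
ee_pos: [0.4685, 0.2009, 0.1326]
tcp_rot: [-112.3, 89.9, 24.3]
wrist_force: [-0.1, -0.7, 0.4]
opening: 0.0296
```

Call:
carry_out(increments=[[0, 0, 0, 20, 0, 0, 35], [0, 0, 0, 10, 0, 0, 35]])

```text
time: 28.65
ee_pos: [0.468, 0.2014, 0.1011]
tcp_rot: [64.9, 90.0, -158.6]
wrist_force: [0.1, 0.8, -0.3]
opening: 0.0297
```

```bash
python3 - <<'E'
from h import *
T,o=pose(); print(T,o['time'],o['opening'],o['wrist_force'])
KT,im=snap('wrist','w17.png')
E
```

```text
[[-0.0007 -0.6889 -0.7249  0.468 ]
 [-0.0003 -0.7249  0.6889  0.2014]
 [-1.      0.0007  0.0003  0.1011]
 [ 0.      0.      0.      1.    ]] 28.65 0.02966060098358042 [ 0.0645  0.8057 -0.3302]
```

View pics/w17.png

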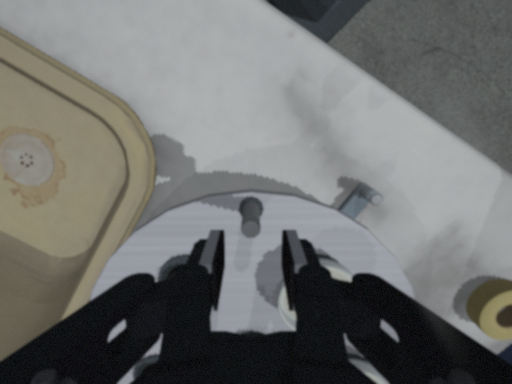

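Call:
carry_out(increments=[[0, 0, 0, 22, 0, 0, 35], [0, 0, 0, 20, 0, 0, 35], [0, 0, 0, 9, 0, 0, 32], [0, 0, 0, 0, 0, 0, 32]])

```text
time: 29.2
ee_pos: [0.4681, 0.2012, 0.0507]
tcp_rot: [67.3, 90.0, -156.1]
wrist_force: [0.5, -0.4, 0.8]
opening: 0.0272
```

Call:
carry_out(increments=[[3, 0, 0, 0, -0.2, 6.8, 32], [5, 0, 0, 0, -0.5, 11.3, 32], [6.4, 0, 0, 0, -0.8, 14.5, 32], [6.4, 0, 0, 0, -0.8, 14.5, 32], [6.4, 0, 0, 0, -0.8, 14.5, 32], [6.4, 0, 0, 0, -0.8, 14.5, 32], [6.4, 0, 0, 0, -0.8, 14.5, 32], [6.4, 0, 0, 0, -0.8, 14.5, 32], [6.4, 0, 0, 0, -0.8, 14.5, 32], [6.4, 0, 0, 0, -0.8, 14.5, 32], [6.4, 0, 0, 0, -0.8, 14.5, 32], [6.4, 0, 0, 0, -0.8, 14.5, 32]])

```text
time: 30.7
ee_pos: [0.4402, 0.3517, 0.0518]
tcp_rot: [-95.4, 90.0, -31.0]
wrist_force: [0.6, -2.6, 1.1]
opening: 0.0274
```

Call:
carry_out(increments=[[0, 0, 0, 0, 0, 0, 32], [0, 0, 0, 0, 0, 0, 32]])

```text
time: 30.95
ee_pos: [0.44, 0.3513, 0.0513]
tcp_rot: [-23.1, 90.0, 41.6]
wrist_force: [0.6, -0.3, -0.2]
opening: 0.0272
```

```bash
python3 - <<'E'
from h import *
T,o=pose(); print(T,o['time'],o['opening'],o['wrist_force'])
KT,im=snap('wrist','w18.png');KT,im=snap('top','t18.png')
a=im[120:280,100:400]; cv2.imwrite('pics/t18c.png',cv2.resize(a,(750,400),interpolation=cv2.INTER_CUBIC))
E
```

```text
[[ 0.0003 -0.9046  0.4262  0.44  ]
 [ 0.0003  0.4262  0.9046  0.3513]
 [-1.     -0.0002  0.0004  0.0513]
 [ 0.      0.      0.      1.    ]] 30.95 0.027165617314745122 [ 0.6364 -0.2939 -0.1658]
```

View pics/w18.png

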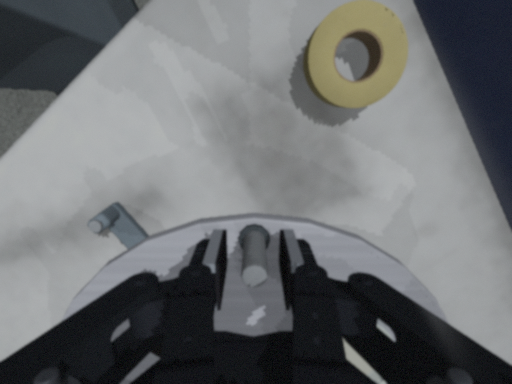

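View pics/t18c.png

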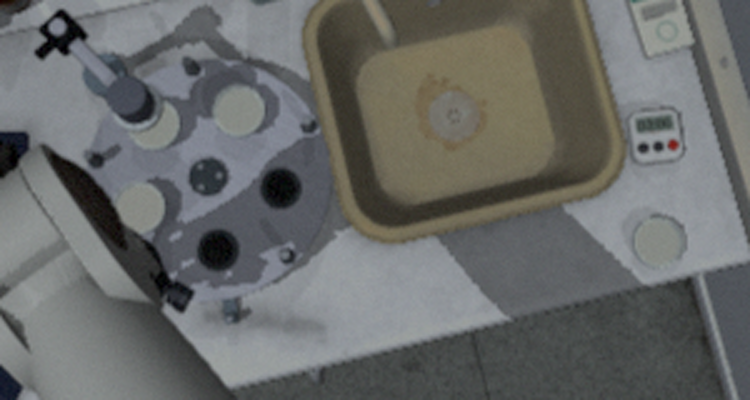

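Call:
carry_out(increments=[[0, 0, 0, -35, 0, 0, 35], [-10, 0, 0, -40, 0, 0, 60], [-10, 0, 0, -30, 0, 0, 92], [-10, 0, 0, 0, 0, 0, 92], [-10, 0, 0, 0, 0, 0, 92], [0, 0, 0, 0, 9.1, -57.6, 92], [0, 0, 0, 0, 9.1, -57.6, 92], [0, 0, 0, 0, 9.1, -57.6, 92], [0, 0, 0, 0, 9.1, -57.6, 92], [0, 0, 0, 0, 9.1, -57.6, 92], [0, 0, 0, 0, 9.1, -57.6, 92], [0, 0, 0, 0, 9.1, -57.6, 92]])

```text
time: 32.55
ee_pos: [0.4799, -0.0569, 0.1562]
tcp_rot: [-107.5, 89.9, -2.9]
wrist_force: [1.1, 0.9, -0.4]
opening: 0.0786
```

Call:
carry_out(increments=[[0, 0, 0, 0, 9.1, -57.6, 92], [0, 0, 0, 0, 9.1, -57.6, 92], [0, 0, 0, 10, 9.1, -57.6, 92], [0, 0, 0, 20, 0, 0, 92], [0, 0, 0, 10, 0, 0, 92], [0, 0, 0, 0, 0, 0, 92], [0, 0, 0, 0, 0, 0, 92]])

```text
time: 33.42
ee_pos: [0.4979, -0.2283, 0.1168]
tcp_rot: [-128.1, 89.9, -23.4]
wrist_force: [-0.3, 0.0, 0.5]
opening: 0.0787
```

```bash
python3 - <<'E'
from h import *
T,o=pose(); print(T,o['time'],o['opening'],o['q'],o['qd'])
KT,im=snap('wrist','w19.png')
E
```

```text
[[ 0.0012 -0.9672 -0.2541  0.4979]
 [-0.0005 -0.2541  0.9672 -0.2283]
 [-1.     -0.001  -0.0008  0.1168]
 [ 0.      0.      0.      1.    ]] 33.425 0.0786641992555457 [-24.6359   3.8532  -3.7742  82.3004   0.0015 -39.3558] [-0.1317 -0.0515  0.2756 -0.1318  0.0166  0.0573]
```

View pics/w19.png

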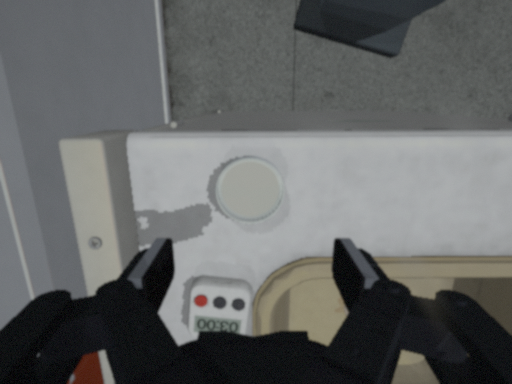

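```bash
python3 - <<'E'
from h import *
KT=cam('wrist')
for px in ([249.5,188.5],):
    p=back(KT,[px],.014)[0]; print(p,tool(p))
E
```

```text
[ 0.4969 -0.2308  0.014 ] [102.8105   1.7769  -1.9968]
```

Call:
carry_out(increments=[[0, 0, 0, 40, 3, -2.7, 92], [0, 0, 0, 35, 0, 0, 92], [0, 0, 0, 22, 0, 0, 92], [0, 0, 0, 11, 0, 0, 92], [0, 0, 0, 7, 0, 0, 92], [0, 0, 0, 0, 0, 0, 92], [0, 0, 0, 0, 0, 0, 45], [0, 0, 0, 0, 0, 0, 45], [0, 0, 0, 0, 0, 0, 45], [0, 0, 0, 0, 0, 0, 45]])

```text
time: 34.72
ee_pos: [0.496, -0.2326, 0.0022]
tcp_rot: [-127.5, 89.9, -22.9]
wrist_force: [-1.1, 0.5, 5.5]
opening: 0.0573
```

```bash
python3 - <<'E'
from h import *
T,o=pose(); print(T,o['time'],o['opening'],o['wrist_force'])
KT,im=snap('wrist','w20.png')
E
```

```text
[[ 0.0018 -0.9675 -0.2527  0.496 ]
 [-0.0008 -0.2527  0.9675 -0.2326]
 [-1.     -0.0016 -0.0012  0.0022]
 [ 0.      0.      0.      1.    ]] 34.725 0.05725551978972484 [-1.0963  0.4643  5.5485]
```

View pics/w20.png

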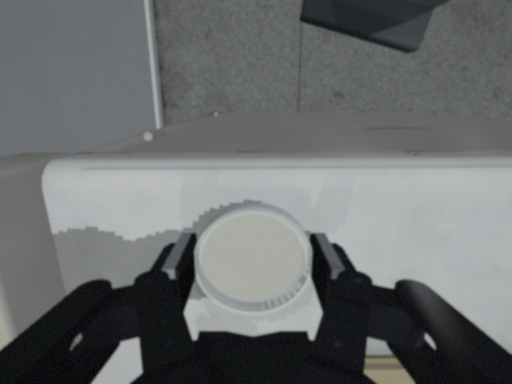

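```bash
python3 - <<'E'
from h import *
KT=cam('wrist')
p=back(KT,[[253,258]],.014)[0]; print(p,tool(p))
T,o=pose(); tgt=np.array([.4735,.2804,.1285])-(p-T[:3,3])*[1,1,0]; print(tgt,tool(tgt))
E
```

```text
[ 0.4961 -0.2316  0.014 ] [-11.7544  -0.3761   0.8856]
[0.4734 0.2794 0.1285] [-126.6961 -107.7287  500.9532]
```

Call:
carry_out(increments=[[0, 0, 0, -8, 0, 0, 45], [0, 0, 0, -20, 0, 0, 45], [0, 0, 0, -40, 0, 0, 45], [0, 0, 0, -45, 0, 0, 45], [0, 0, 0, -13, -4.3, 20, 45], [0, 0, 0, 0, -10.7, 50, 45], [0, 0, 0, 0, -12.5, 58, 45], [0, 0, 0, 0, -12.5, 58, 45], [0, 0, 0, 0, -12.5, 58, 45], [0, 0, 0, 0, -12.5, 58, 45], [0, 0, 0, 0, -12.5, 58, 45], [0, 0, 0, 0, -12.5, 58, 45]])

```text
time: 36.28
ee_pos: [0.4757, 0.1972, 0.1267]
tcp_rot: [77.4, 90.0, -177.9]
wrist_force: [1.6, 0.5, -0.7]
opening: 0.0574
```

Call:
carry_out(increments=[[0, 0, 0, 0, -10.7, 50, 45], [0, 0, 0, 0, -5.4, 25, 45], [0, 0, 0, 0, -1.7, 8, 45], [0, 0, 0, 20, 0, 0, 45], [0, 0, 0, 20, 0, 0, 45], [0, 0, 0, 15, 0, 0, 45], [0, 0, 0, 8, 0, 0, 45], [0, 0, 0, 5, 0, 0, 45], [0, 0, 0, 0, 0, 0, 45], [0, 0, 0, 0, 0, 0, 45]])

```text
time: 37.52
ee_pos: [0.4733, 0.2799, 0.0594]
tcp_rot: [-73.3, 90.0, 31.3]
wrist_force: [0.4, 0.6, -0.2]
opening: 0.0574
```

```bash
python3 - <<'E'
from h import *
T,o=pose(); print(T,o['time'],o['opening'],o['wrist_force'])
KT,im=snap('wrist','w21.png')
E
```

```text
[[ 0.0007 -0.9675 -0.2528  0.4733]
 [ 0.0004 -0.2528  0.9675  0.2799]
 [-1.     -0.0008  0.0002  0.0594]
 [ 0.      0.      0.      1.    ]] 37.525 0.057361137611564195 [ 0.4384  0.6119 -0.1646]
```

View pics/w21.png

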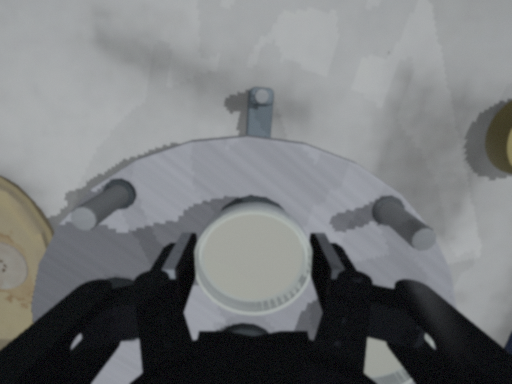

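Call:
carry_out(increments=[[0, 0, 0, 4, 0, 0, 45], [0, 0, 0, 3, 0, 0, 45], [0, 0, 0, 0, 0, 0, 75], [0, 0, 0, 0, 0, 0, 85], [0, 0, 0, 0, 0, 0, 85], [0, 0, 0, -10, 0, 0, 85], [0, 0, 0, -30, 0, 0, 85], [0, 0, 0, -40, 0, 0, 85], [-10.7, 0, 0, 0, 12.2, -37.3, 60], [-10.7, 0, 0, 0, 19, -34.4, 35], [-10.7, 0, 0, 0, 0, 0, 35], [0, 0, 0, 0, 0, 0, 35]])

```text
time: 39.08
ee_pos: [0.4684, 0.2011, 0.1326]
tcp_rot: [-109.8, 89.9, 26.8]
wrist_force: [0.6, 0.7, 1.0]
opening: 0.0298
```

Call:
carry_out(increments=[[0, 0, 0, 20, 0, 0, 35], [0, 0, 0, 10, 0, 0, 35]])

```text
time: 39.33
ee_pos: [0.4679, 0.2016, 0.1011]
tcp_rot: [66.5, 90.0, -157.0]
wrist_force: [0.4, 0.9, 0.5]
opening: 0.03
```

```bash
python3 - <<'E'
from h import *
T,o=pose(); print(T,o['time'],o['opening'],o['wrist_force'])
KT,im=snap('wrist','w22.png')
KT,im=snap('side'); cv2.imwrite('pics/s22c.png',cv2.resize(im[130:250,130:330],(800,480),interpolation=cv2.INTER_CUBIC))
E
```

```text
[[-0.0007 -0.6876 -0.7261  0.4679]
 [-0.0003 -0.7261  0.6876  0.2016]
 [-1.      0.0007  0.0003  0.1011]
 [ 0.      0.      0.      1.    ]] 39.325 0.02997955381147294 [0.4197 0.912  0.5154]
```

View pics/w22.png

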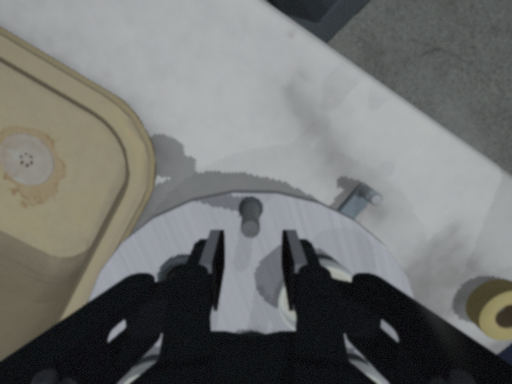

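View pics/s22c.png

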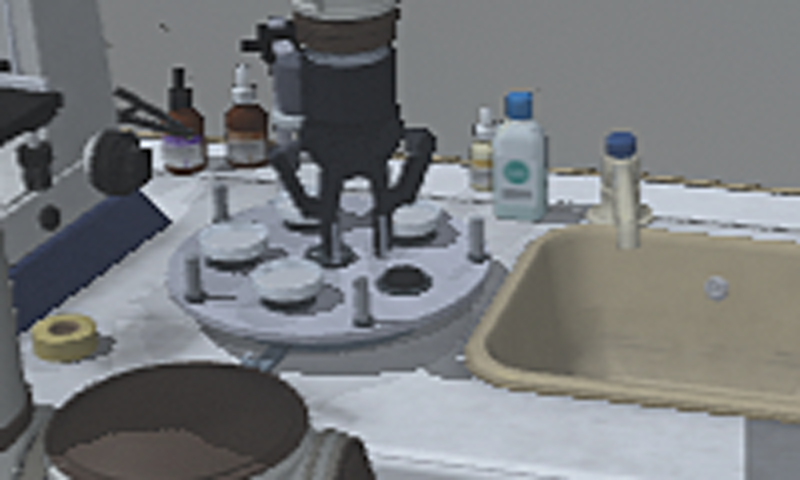

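Call:
carry_out(increments=[[0, 0, 0, 22, 0, 0, 35], [0, 0, 0, 20, 0, 0, 35], [0, 0, 0, 9, 0, 0, 32], [0, 0, 0, 0, 0, 0, 32]])

```text
time: 39.92
ee_pos: [0.4681, 0.2014, 0.0508]
tcp_rot: [68.9, 90.0, -154.4]
wrist_force: [-0.2, 0.3, -0.4]
opening: 0.0274
```

Call:
carry_out(increments=[[3, 0, 0, 0, -0.2, 6.8, 32], [5, 0, 0, 0, -0.5, 11.3, 32], [6.4, 0, 0, 0, -0.8, 14.5, 32], [6.4, 0, 0, 0, -0.8, 14.5, 32], [6.4, 0, 0, 0, -0.8, 14.5, 32], [6.4, 0, 0, 0, -0.8, 14.5, 32], [6.4, 0, 0, 0, -0.8, 14.5, 32], [6.4, 0, 0, 0, -0.8, 14.5, 32], [6.4, 0, 0, 0, -0.8, 14.5, 32], [6.4, 0, 0, 0, -0.8, 14.5, 32], [6.4, 0, 0, 0, -0.8, 14.5, 32], [6.4, 0, 0, 0, -0.8, 14.5, 32]])

```text
time: 41.42
ee_pos: [0.44, 0.3519, 0.0519]
tcp_rot: [-83.8, 90.0, -19.3]
wrist_force: [0.7, -3.2, -0.2]
opening: 0.0273
```

Call:
carry_out(increments=[[0, 0, 0, 0, 0, 0, 35], [0, 0, 0, 0, 0, 0, 35], [0, 0, 0, -35, 0, 0, 35], [0, 0, 0, -30, 0, 0, 35], [0, 0, 0, -18, 0, 0, 35], [0, 0, 0, 0, 0, 0, 35], [0, 0, 0, 0, 0, 0, 35], [0, 0, 0, 0, 0, 0, 35]])

```text
time: 42.42
ee_pos: [0.4392, 0.3512, 0.1325]
tcp_rot: [153.8, 89.9, -141.5]
wrist_force: [0.2, -0.1, 0.8]
opening: 0.0301
```

```bash
python3 - <<'E'
from h import *
T,o=pose(); print(T,o['time'],o['opening'],o['wrist_force'])
KT,im=snap('wrist','w23.png');KT,im=snap('top','t23.png')
a=im[120:280,100:400]; cv2.imwrite('pics/t23c.png',cv2.resize(a,(750,400),interpolation=cv2.INTER_CUBIC))
KT,im=snap('side'); cv2.imwrite('pics/s23c.png',cv2.resize(im[130:250,130:330],(800,480),interpolation=cv2.INTER_CUBIC))
print(tool([.4685,.2014,.13]))
E
```

```text
[[-0.0016 -0.9045  0.4265  0.4392]
 [-0.0012  0.4265  0.9045  0.3512]
 [-1.      0.0009 -0.0018  0.1325]
 [ 0.      0.      0.      1.    ]] 42.425 0.030080592945304758 [ 0.1786 -0.1184  0.817 ]
[   3.1316  -90.333  -123.2154]
```

View pics/t23c.png

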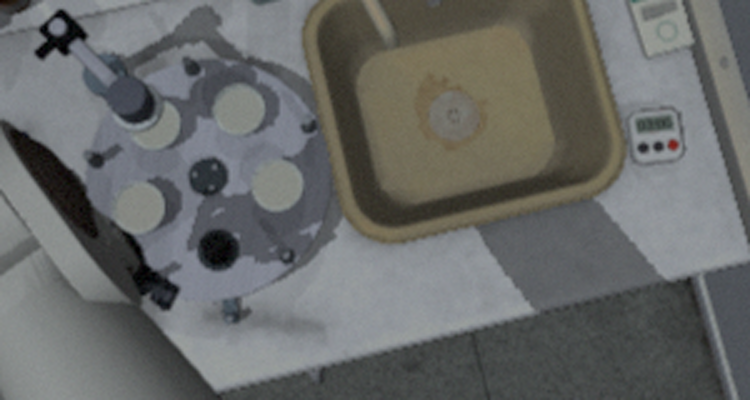

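View pics/s23c.png

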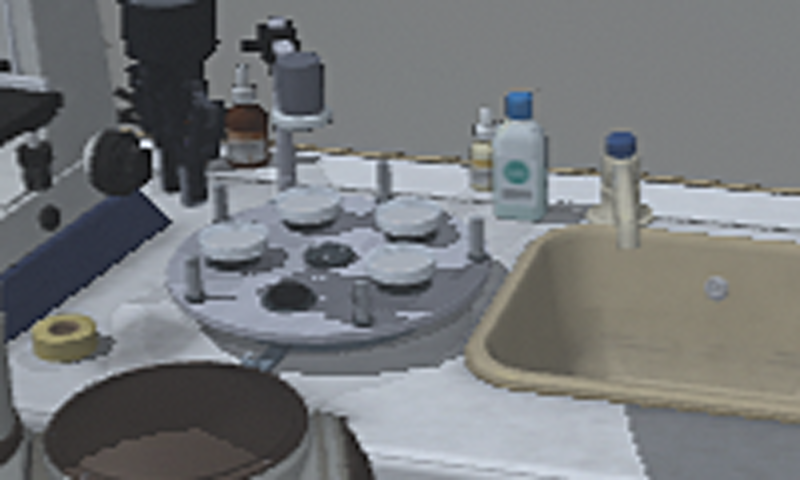

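View pics/w23.png

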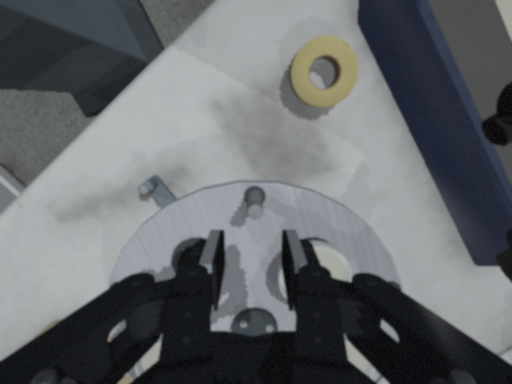

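Call:
carry_out(increments=[[0, 0, 0, 0, -30.1, -41.1, 35], [0, 0, 0, 0, -30.1, -41.1, 35], [0, 0, 0, 0, -30.1, -41, 35], [-10.3, 0, 0, 0, 0, 0, 35], [-10.3, 0, 0, 0, 0, 0, 35], [-10.3, 0, 0, 0, 0, 0, 35], [-10.3, 0, 0, 0, 0, 0, 35], [-10.3, 0, 0, 0, 0, 0, 35], [-10.3, 0, 0, 0, 0, 0, 35], [-10.2, 0, 0, 0, 0, 0, 35], [0, 0, 0, 30, 0, 0, 35], [0, 0, 0, 0, 0, 0, 35]])

```text
time: 44.08
ee_pos: [0.4675, 0.2011, 0.1018]
tcp_rot: [66.6, 89.8, -156.6]
wrist_force: [-0.4, -0.2, 0.9]
opening: 0.0299
```

Call:
carry_out(increments=[[0, 0, 0, 0, 0, 0, 35]])

```text
time: 44.2
ee_pos: [0.4688, 0.2016, 0.1045]
tcp_rot: [-119.6, 90.0, 17.1]
wrist_force: [0.4, 0.0, 0.5]
opening: 0.03
```

```bash
python3 - <<'E'
from h import *
T,o=pose(); print(T,o['time'],o['opening'],o['wrist_force'])
KT,im=snap('wrist','w24.png')
E
```

```text
[[ 0.0002 -0.6854 -0.7281  0.4688]
 [ 0.0001 -0.7281  0.6854  0.2016]
 [-1.     -0.0002 -0.0001  0.1045]
 [ 0.      0.      0.      1.    ]] 44.2 0.029979374809899133 [0.3835 0.0444 0.4972]
```

View pics/w24.png

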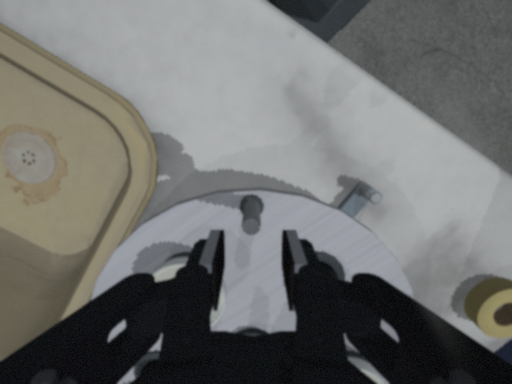

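Call:
carry_out(increments=[[0, 0, 0, 22, 0, 0, 35], [0, 0, 0, 20, 0, 0, 35], [0, 0, 0, 11, 0, 0, 32], [0, 0, 0, 0, 0, 0, 32]])

```text
time: 44.75
ee_pos: [0.4686, 0.2015, 0.0508]
tcp_rot: [67.5, 90.0, -155.7]
wrist_force: [-0.5, -0.2, 0.5]
opening: 0.0276
```

Call:
carry_out(increments=[[3, 0, 0, 0, -0.2, 6.8, 32], [5, 0, 0, 0, -0.5, 11.3, 32], [6.4, 0, 0, 0, -0.8, 14.5, 32], [6.4, 0, 0, 0, -0.8, 14.5, 32], [6.4, 0, 0, 0, -0.8, 14.5, 32], [6.4, 0, 0, 0, -0.8, 14.5, 32], [6.4, 0, 0, 0, -0.8, 14.5, 32], [6.4, 0, 0, 0, -0.8, 14.5, 32], [6.4, 0, 0, 0, -0.8, 14.5, 32], [6.4, 0, 0, 0, -0.8, 14.5, 32], [6.4, 0, 0, 0, -0.8, 14.5, 32], [6.4, 0, 0, 0, -0.8, 14.5, 32]])

```text
time: 46.25
ee_pos: [0.4406, 0.3521, 0.0519]
tcp_rot: [-82.7, 90.0, -18.2]
wrist_force: [1.2, -2.2, 0.0]
opening: 0.0273
```

Call:
carry_out(increments=[[0, 0, 0, 0, 0, 0, 35], [0, 0, 0, 0, 0, 0, 35], [0, 0, 0, -35, 0, 0, 35], [0, 0, 0, -40, 0, 0, 35], [0, 0, 0, -40, 20, 0, 35], [0, 0, 0, -30, 40, 0, 35], [0, 0, 0, 0, 40, 0, 35], [0, 0, 0, 0, 30, 0, 35], [0, 0, 0, 0, 0, 0, 35], [0, 0, 0, 0, 0, 0, 35], [0, 0, 0, 0, 0, 0, 35], [0, 0, 0, 0, 0, 0, 35]])

```text
time: 47.75
ee_pos: [0.3232, 0.4069, 0.1957]
tcp_rot: [-174.5, 90.0, -109.8]
wrist_force: [0.8, -0.1, 0.4]
opening: 0.0301
```

```bash
python3 - <<'E'
from h import *
T,o=pose(); print(T[:3,3],o['time'],o['opening'],o['wrist_force'])
KT,im=snap('wrist','w25.png');KT,im=snap('top','t25.png')
a=im[120:280,100:400]; cv2.imwrite('pics/t25c.png',cv2.resize(a,(750,400),interpolation=cv2.INTER_CUBIC))
cv2.imwrite('pics/r25.png',rect(KT,im,.064,.4,.72,.13,.46,1800))
KT,im=snap('side'); cv2.imwrite('pics/s25c.png',cv2.resize(im[130:250,130:330],(800,480),interpolation=cv2.INTER_CUBIC))
E
```

```text
[0.3232 0.4069 0.1957] 47.75 0.030146469634750626 [ 0.7977 -0.1106  0.3595]
```

View pics/t25c.png

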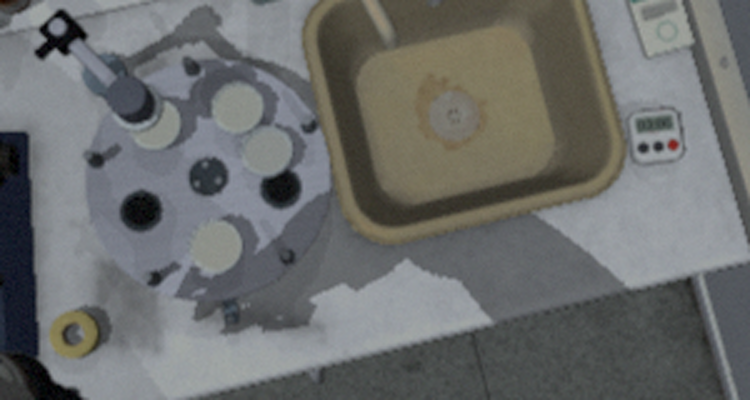

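View pics/s25c.png

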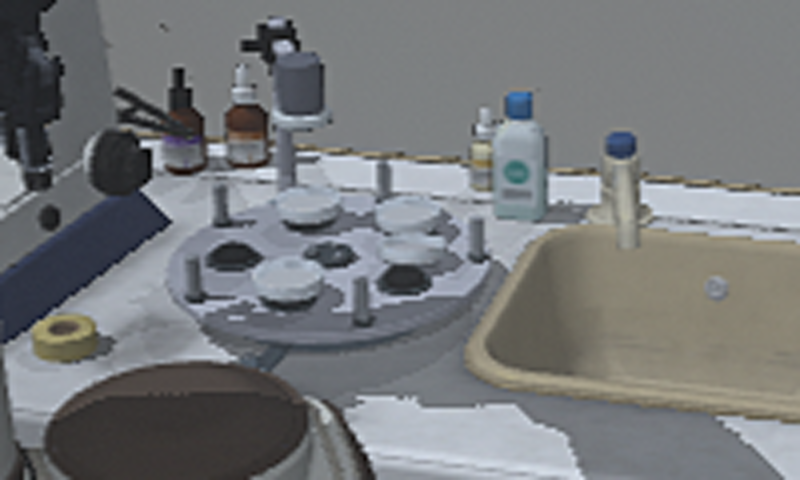

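View pics/r25.png

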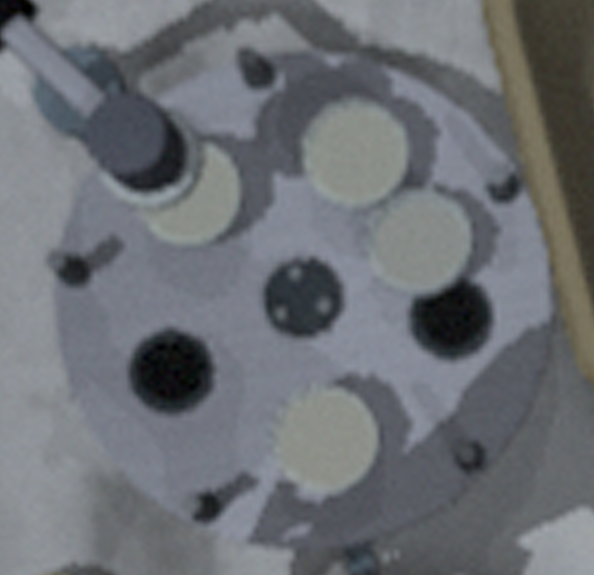

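The top view shows all five pushes worked. Dish 4 is under the camera, dish 3 is on the next stand at (355,152) and dish 1 is at the loading place at (328,438). Dish 2 has been knocked off its stand: it is at (422,242) in the rectified view, between its pillar at (450,315) and dish 3. I'll take a closer look and put it back.

Call:
carry_out(increments=[[-10, 0, 0, -10, 0, 0, 60], [-10, 0, 0, 0, 0, 0, 80], [-10, 0, 0, 0, 0, 0, 80], [-10, 0, 0, 0, 0, 0, 80], [0, 0, 0, 0, -34.6, -40.4, 80], [0, 0, 0, 0, -34.6, -40.4, 80], [0, 0, 0, 0, -34.6, -40.4, 80], [0, 0, 0, 0, -34.6, -40.4, 80], [0, 0, 0, 0, -34.6, -40.4, 80], [0, 0, 0, 0, -34.6, -40.4, 80], [0, 0, 0, 0, 0, 0, 80], [0, 0, 0, 0, 0, 0, 80]])

```text
time: 49.4
ee_pos: [0.5849, 0.2256, 0.2054]
tcp_rot: [77.7, 89.9, -177.6]
wrist_force: [-1.0, -0.1, 0.8]
opening: 0.0684
```

```bash
python3 - <<'E'
from h import *
T,o=pose(); print(T,o['time'],o['opening'],o['q'],o['qd'])
KT,im=snap('wrist','w26.png')
cv2.imwrite('pics/w26c.png',cv2.resize(im[60:330,110:400],None,fx=2,fy=2,interpolation=cv2.INTER_CUBIC))
E
```

```text
[[-0.0009 -0.9672 -0.2539  0.5849]
 [-0.     -0.2539  0.9672  0.2256]
 [-1.      0.0009  0.0002  0.2054]
 [ 0.      0.      0.      1.    ]] 49.4 0.06835760783715117 [21.0848 15.4451 19.177  93.7799  0.0162  6.3761] [ 1.3495 -0.9928 -0.5539 -0.1212  0.0366  0.1296]
```

View pics/w26.png

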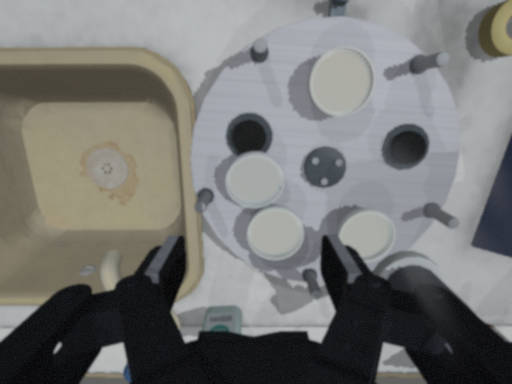

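View pics/w26c.png

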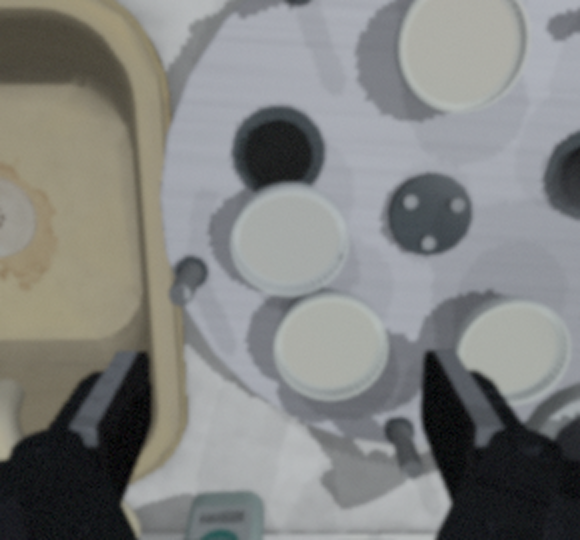

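```bash
python3 - <<'E'
from h import *
KT=cam('wrist')
for n,px,z in (('d2',[255,180],.056),('d3',[274,233],.064),('d1',[341.5,81.5],.064),('d4',[367,235],.064),('s2top',[249,134.5],.05),('post',[204,204],.08)):
    p=back(KT,[px],z)[0]; print(n,p,tool(p))
ax=np.array([.5568,.2967])
for k in range(5):
    a=np.radians(190.85-72*k); print(k,ax+.085*np.array([np.cos(a),np.sin(a)]), ax+.13*np.array([np.cos(a-np.radians(36)),np.sin(a-np.radians(36))]))
E
```

```text
d2 [0.5865 0.2298 0.056 ] [149.7905  -2.93     3.0755]
d3 [0.6346 0.2629 0.064 ] [141.7773 -57.8157  22.8256]
d1 [0.4765 0.2811 0.064 ] [141.8358  90.4442  80.6764]
d4 [0.6122 0.3573 0.064 ] [141.7965 -60.2401 119.8427]
s2top [0.5446 0.2126 0.05  ] [155.8035  42.0352  -2.8553]
post [0.6157 0.1871 0.08  ] [125.7751 -20.2264 -45.6839]
0 [0.4733 0.2807] [0.4391 0.3519]
1 [0.5158 0.3712] [0.573  0.4257]
2 [0.6149 0.3587] [0.6845 0.3212]
3 [0.6337 0.2606] [0.6195 0.1828]
4 [0.5462 0.2124] [0.4679 0.2019]
```

Call:
carry_out(increments=[[8, 0, 0, 20, -1.8, 2.5, 88], [0, 0, 0, 35, 0, 0, 88], [0, 0, 0, 30, 0, 0, 88], [0, 0, 0, 20, 0, 0, 88], [0, 0, 0, 0, 0, 0, 88], [0, 0, 0, 0, 0, 0, 88]])

```text
time: 50.2
ee_pos: [0.5861, 0.2293, 0.1022]
tcp_rot: [-73.5, 89.9, 23.3]
wrist_force: [-0.1, 0.1, -0.9]
opening: 0.0751
```

```bash
python3 - <<'E'
from h import *
T,o=pose(); print(T,o['time'],o['opening'],o['wrist_force'])
KT,im=snap('wrist','w27.png')
KT,im=snap('side'); cv2.imwrite('pics/s27c.png',cv2.resize(im[150:230,170:290],(800,533),interpolation=cv2.INTER_CUBIC))
E
```

```text
[[ 0.0015 -0.993  -0.1184  0.5861]
 [ 0.0006 -0.1184  0.993   0.2293]
 [-1.     -0.0015  0.0005  0.1022]
 [ 0.      0.      0.      1.    ]] 50.2 0.07506379959572745 [-0.0805  0.1079 -0.8871]
```

View pics/w27.png

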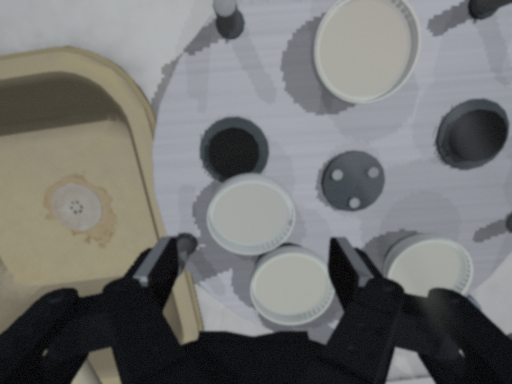

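View pics/s27c.png

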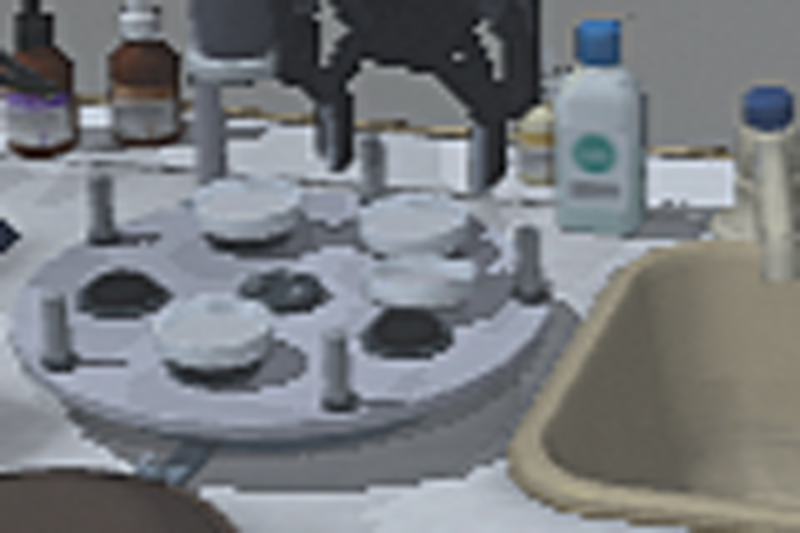

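```bash
python3 - <<'E'
from h import *
KT=cam('wrist')
for n,px,z in (('d2',[251,213],.059),('d3',[291.5,285],.064),('post',[185,245],.08)):
    p=back(KT,[px],z)[0]; print(n,p,tool(p))
E
```

```text
d2 [0.5845 0.2284 0.059 ] [43.3881  2.1967 -0.4743]
d3 [0.6327 0.2626 0.064 ] [ 38.5141 -49.7609  27.7344]
post [0.6018 0.19   0.08  ] [ 22.3914 -10.5623 -40.6763]
```

Call:
carry_out(increments=[[0, 0, 0, 15, 2, -1, 88], [0, 0, 0, 18, 0, 0, 88], [0, 0, 0, 12, 0, 0, 88], [0, 0, 0, 8, 0, 0, 88], [0, 0, 0, 0, 0, 0, 88], [0, 0, 0, 0, 0, 0, 88]])

```text
time: 51.05
ee_pos: [0.5846, 0.2274, 0.0483]
tcp_rot: [-78.2, 90.0, 18.5]
wrist_force: [-0.0, -0.4, 0.1]
opening: 0.0751
```

```bash
python3 - <<'E'
from h import *
T,o=pose(); print(T[:3,3],o['time'],o['opening'],o['wrist_force'])
KT,im=snap('wrist','w28.png')
E
```

```text
[0.5846 0.2274 0.0483] 51.05 0.07514192265670148 [-0.036  -0.3757  0.054 ]
```

View pics/w28.png

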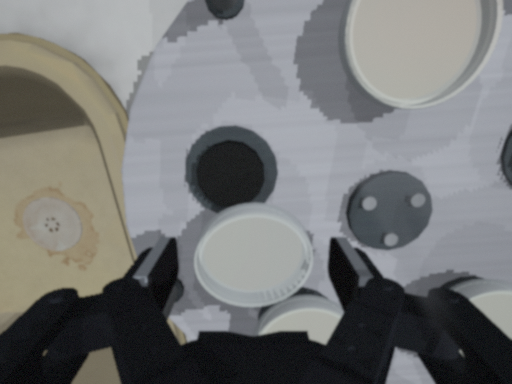

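Call:
carry_out(increments=[[0, 0, 0, 3.5, 0, 0, 88], [0, 0, 0, 0, 0, 0, 75], [0, 0, 0, 0, 0, 0, 45], [0, 0, 0, 0, 0, 0, 45], [0, 0, 0, 0, 0, 0, 45], [0, 0, 0, 0, 0, 0, 45]])

```text
time: 51.85
ee_pos: [0.5844, 0.2273, 0.0446]
tcp_rot: [-94.7, 90.0, 2.0]
wrist_force: [-0.2, -0.3, 4.8]
opening: 0.0576
```

```bash
python3 - <<'E'
from h import *
T,o=pose(); print(T[:3,3],o['time'],o['opening'],o['wrist_force'])
KT,im=snap('wrist','w29.png')
KT,im=snap('side'); cv2.imwrite('pics/s29c.png',cv2.resize(im[150:230,170:290],(800,533),interpolation=cv2.INTER_CUBIC))
E
```

```text
[0.5844 0.2273 0.0446] 51.85 0.05755405115565863 [-0.2322 -0.3081  4.8243]
```

View pics/w29.png

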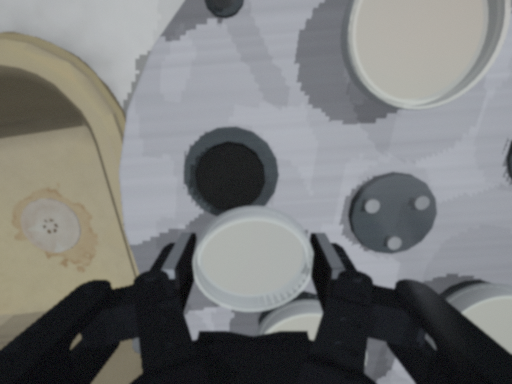

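View pics/s29c.png

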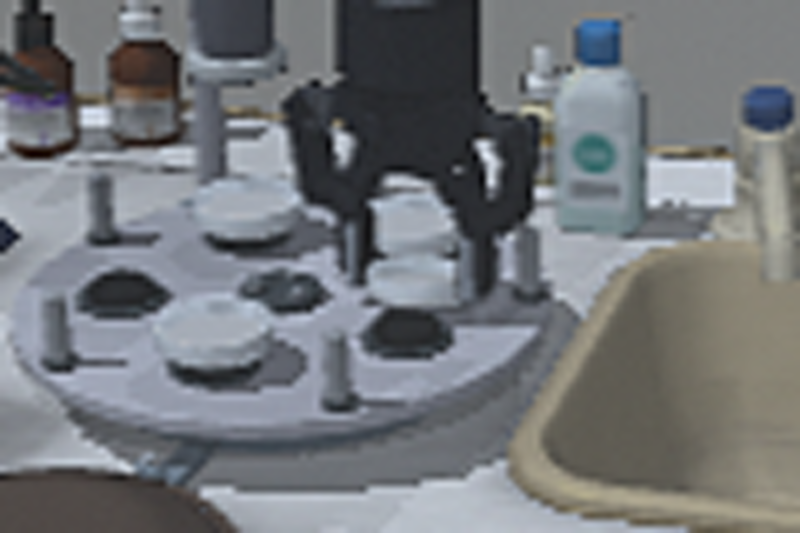

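Call:
carry_out(increments=[[0, 0, 0, -6, 0, 0, 45], [0, 0, 0, -12, 0, 0, 45], [0, 0, 0, -15, 0, 0, 45], [0, 0, 0, -7, 0, 0, 45], [0, 0, 0, 0, 0, 0, 45], [0, 0, 0, 0, 0, 0, 45]])

```text
time: 52.7
ee_pos: [0.5841, 0.2273, 0.0839]
tcp_rot: [105.1, 90.0, -158.2]
wrist_force: [-0.8, 0.4, -1.6]
opening: 0.0577
```

```bash
python3 - <<'E'
from h import *
T,o=pose(); print(T,o['time'],o['opening'],o['wrist_force'])
KT,im=snap('wrist','w30.png')
KT,im=snap('side'); cv2.imwrite('pics/s30c.png',cv2.resize(im[150:230,170:290],(800,533),interpolation=cv2.INTER_CUBIC))
E
```

```text
[[-0.0005 -0.9931 -0.1174  0.5841]
 [-0.0002 -0.1174  0.9931  0.2273]
 [-1.      0.0006 -0.0002  0.0839]
 [ 0.      0.      0.      1.    ]] 52.7 0.05772836699260416 [-0.8443  0.4152 -1.5666]
```

View pics/w30.png

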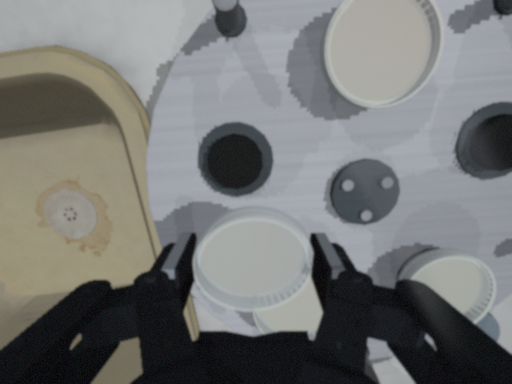

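View pics/s30c.png

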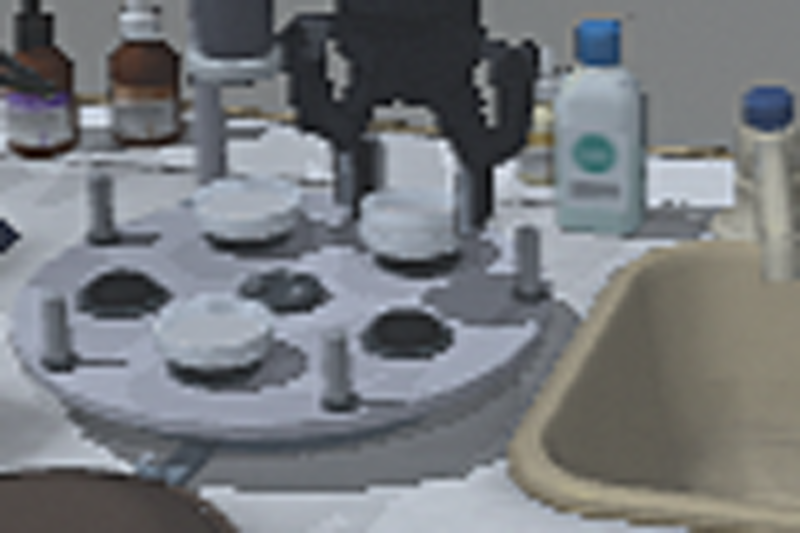

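```bash
python3 - <<'E'
from h import *
KT=cam('wrist');T,o=pose()
d=back(KT,[[253,259]],T[2,3]+.0146)[0]; s=back(KT,[[235,162]],.05)[0]
print(d,tool(d)); print(s,tool(s)); print('move',tool(s)-tool(d)); print('model stand',tool([.5462,.2124,.05])-tool(d))
E
```

```text
[0.5831 0.2279 0.0983] [-14.5995   0.8048   0.806 ]
[0.5469 0.2129 0.05  ] [33.7513 38.5575 -9.9077]
move [ 48.3508  37.7527 -10.7137]
model stand [ 48.3515  38.4575 -11.0841]
```

Call:
carry_out(increments=[[0, 0, 0, 0, 10, -3, 45], [0, 0, 0, 0, 17, -5, 45], [0, 0, 0, 0, 10.3, -2.8, 45], [0, 0, 0, 12, 0, 0, 45], [0, 0, 0, 10, 0, 0, 45], [0, 0, 0, 5, 0, 0, 45], [0, 0, 0, 0, 0, 0, 45], [0, 0, 0, 0, 0, 0, 45]])

```text
time: 53.8
ee_pos: [0.5487, 0.2123, 0.0574]
tcp_rot: [-86.5, 90.0, 10.3]
wrist_force: [0.3, -0.5, -0.0]
opening: 0.0576
```

```bash
python3 - <<'E'
from h import *
T,o=pose(); print(T[:3,3],o['time'],o['opening'],o['wrist_force'])
KT,im=snap('wrist','w31.png')
KT,im=snap('side'); cv2.imwrite('pics/s31c.png',cv2.resize(im[150:230,170:290],(800,533),interpolation=cv2.INTER_CUBIC))
E
```

```text
[0.5487 0.2123 0.0574] 53.8 0.05761897302582102 [ 0.2767 -0.4901 -0.0485]
```

View pics/w31.png

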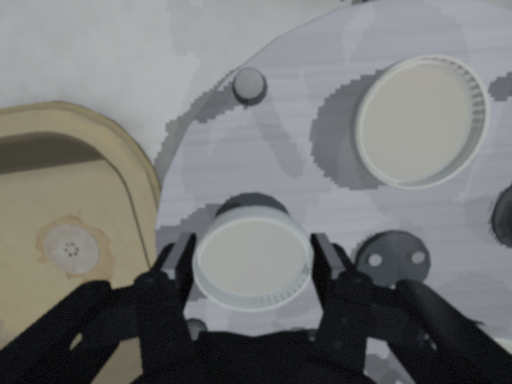

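View pics/s31c.png

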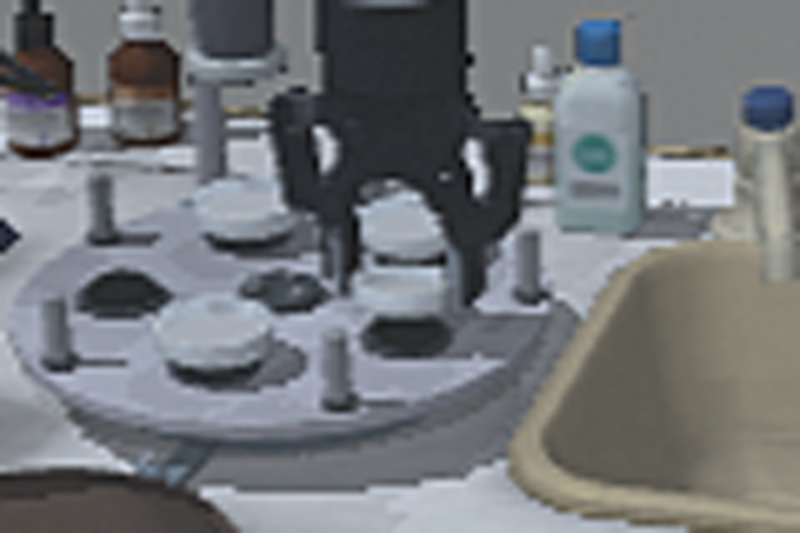

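Call:
carry_out(increments=[[0, 0, 0, 2.5, 0, 0, 45], [0, 0, 0, 2, 0, 0, 45], [0, 0, 0, 1.5, 0, 0, 45], [0, 0, 0, 1.2, 0, 0, 45], [0, 0, 0, 0, 0, 0, 45]])

```text
time: 54.52
ee_pos: [0.5487, 0.2122, 0.0514]
tcp_rot: [-80.0, 89.9, 16.8]
wrist_force: [-4.3, -1.9, 9.5]
opening: 0.0572
```

```bash
python3 - <<'E'
from h import *
T,o=pose(); print(T[:3,3],o['time'],o['opening'],o['wrist_force'])
KT,im=snap('side'); cv2.imwrite('pics/s32c.png',cv2.resize(im[150:230,170:290],(800,533),interpolation=cv2.INTER_CUBIC))
E
```

```text
[0.5487 0.2122 0.0514] 54.525 0.05721684756610007 [-4.3149 -1.9116  9.5086]
```

View pics/s32c.png

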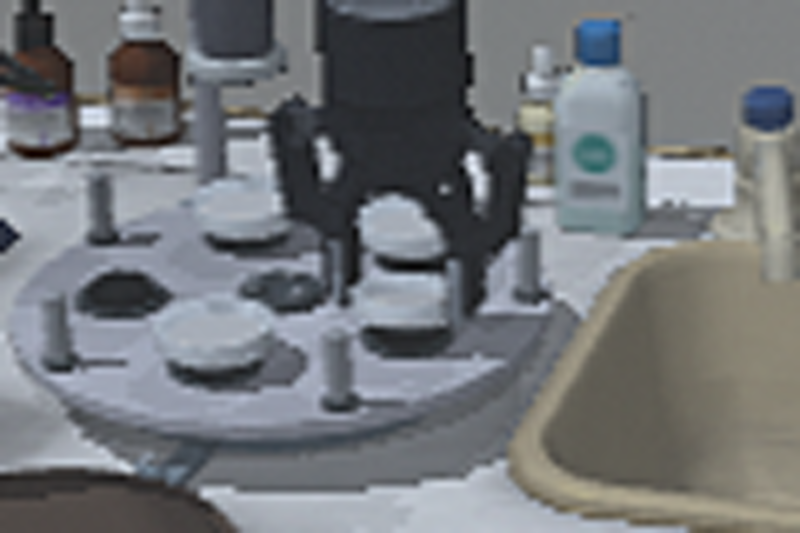

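Call:
carry_out(increments=[[0, 0, 0, 0.8, 0, 0, 45], [0, 0, 0, 0, 0, 0, 45], [0, 0, 0, 0, 0, 0, 72], [0, 0, 0, 0, 0, 0, 82], [0, 0, 0, 0, 0, 0, 82], [0, 0, 0, -10, 0, 0, 82], [0, 0, 0, -25, 0, 0, 82], [0, 0, 0, -30, 0, 0, 82], [0, 0, 0, -30, 0, 0, 82], [0, 0, 0, -30, 10, 0, 82], [0, 0, 0, 0, 0, 0, 82], [0, 0, 0, 0, 0, 0, 82]])

```text
time: 56.08
ee_pos: [0.5386, 0.211, 0.174]
tcp_rot: [92.5, 90.0, -170.7]
wrist_force: [-0.1, 0.3, 0.2]
opening: 0.07
```

```bash
python3 - <<'E'
from h import *
T,o=pose(); print(T[:3,3],o['time'],o['opening'],o['wrist_force'])
KT,im=snap('wrist','w33.png')
KT,im=snap('side'); cv2.imwrite('pics/s33c.png',cv2.resize(im[150:230,170:290],(800,533),interpolation=cv2.INTER_CUBIC))
E
```

```text
[0.5386 0.211  0.174 ] 56.075 0.07001122848305569 [-0.1159  0.2957  0.1727]
```

View pics/w33.png

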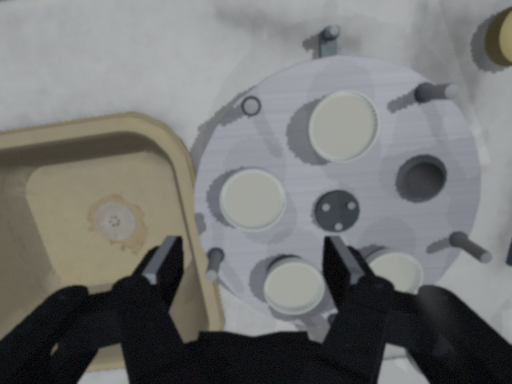

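View pics/s33c.png

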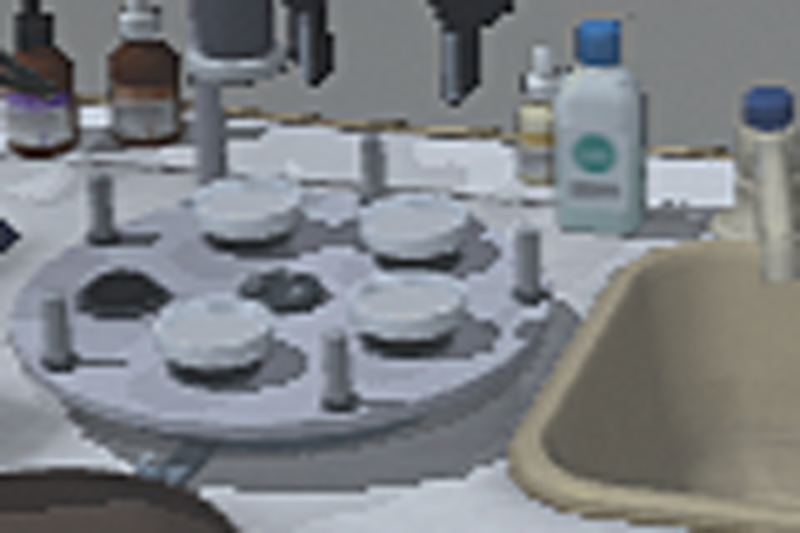

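Call:
carry_out(increments=[[0, 0, 0, -20, 40, 0, 82], [0, 0, 0, 0, 50, -20, 82], [0, 0, 0, 0, 50, -50, 82], [0, 0, 0, 0, 40, -50, 82], [0, 0, 0, 0, 10, -50, 82], [0, 0, 0, 0, 0, -50, 82], [0, 0, 0, 0, 0, 0, 82], [0, 0, 0, 0, 0, 0, 82]])

```text
time: 57.18
ee_pos: [0.3814, -0.022, 0.1937]
tcp_rot: [68.0, 89.9, 164.7]
wrist_force: [-0.4, 1.0, 0.5]
opening: 0.07
```

```bash
python3 - <<'E'
from h import *
from scipy.optimize import least_squares
KTw=None
T,o=pose(); print(T[:3,3],o['time'],o['wrist_force'])
KT,im=snap('top','t34.png')
r=rect(KT,im,.064,.40,.72,.13,.46,1800); cv2.imwrite('pics/r34.png',r)
# subpixel dish: bright warm low-gradient blobs
hsv=cv2.cvtColor(r,cv2.COLOR_BGR2HSV); b=r.astype(int)
m=((b[...,2]-b[...,0])>3)&(b[...,1]>120); m=cv2.morphologyEx(m.astype(np.uint8),cv2.MORPH_OPEN,np.ones((15,15)))
n,l,st,ce=cv2.connectedComponentsWithStats(m)
for i in range(1,n):
    if st[i,4]>1500: print('dish?',.72-ce[i,1]/1800,.46-ce[i,0]/1800,st[i,2:]/[1.8,1.8,1.8**2])
ax=np.array([.5566,.2950])
for k in range(5):
    a=np.radians(191.0-72*k); print(k,ax+.085*np.array([np.cos(a),np.sin(a)]))
E
```

```text
[ 0.3814 -0.022   0.1937] 57.175 [-0.3844  1.0379  0.5163]
0 [0.4732 0.2788]
1 [0.5154 0.3693]
2 [0.6146 0.3572]
3 [0.6336 0.2591]
4 [0.5462 0.2106]
```

View pics/r34.png

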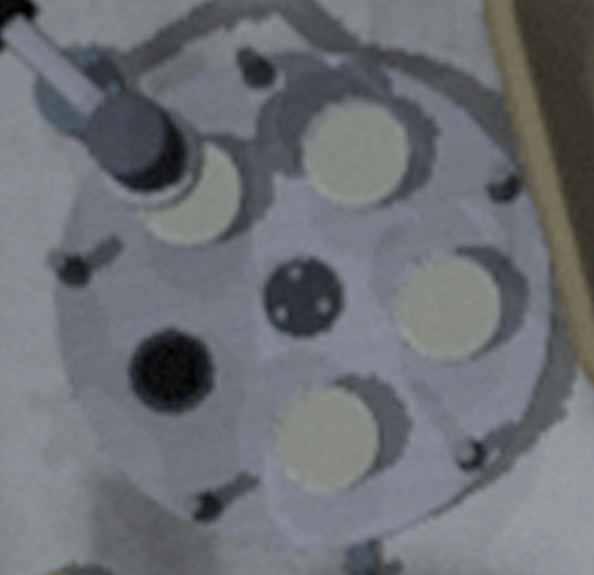

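View pics/t34.png

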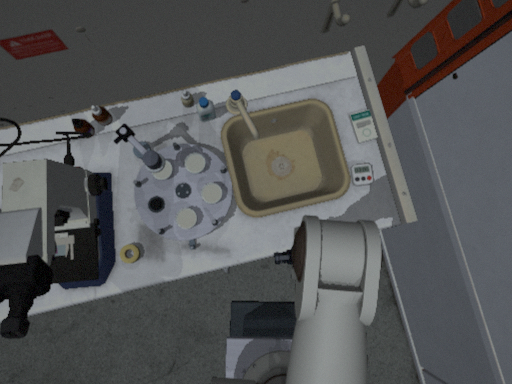

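```bash
python3 - <<'E'
from h import *
from workcell import job_done
T,o=pose(); print(o['time'],np.abs(o['qd']).max(),o['wrist_force'])
KT,im=snap('side'); cv2.imwrite('pics/s35c.png',cv2.resize(im[150:230,170:290],(800,533),interpolation=cv2.INTER_CUBIC))
print(job_done())
E
```

```text
57.225 1.1865423471806704 [ 0.1867 -0.4788  0.1056]
the job is handed in; nothing more can be done
None
```

View pics/s35c.png

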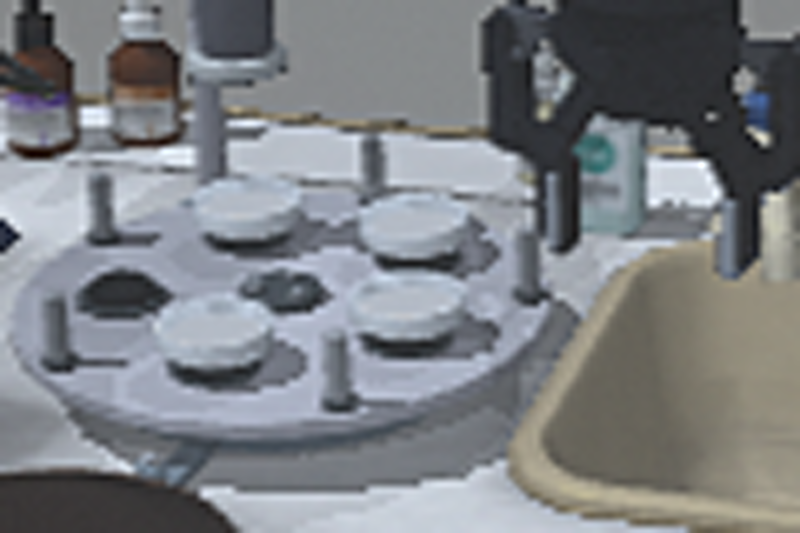

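All four dishes were present. I loaded them left to right at the pointer and turned the table five click steps with the fingers round a post. Each dish in turn stayed under the inspection camera for well over a second, dish 4 being the last. I handed the job in at about 57 s.

- **Disturbance:** By my look after the last turn, dish 2 had come off its stand and lay tilted against the pillar. I don't know whether this was the announced knock or my own movement. I gripped it again and put it back on its stand without turning the table.
- **Dish positions:** The last pictures show all four dishes flat on their own stands. Dishes 1 to 3 measure about 4 to 5 mm off centre in the top view, and part of that looks like camera bias. The inspection camera half hides dish 4, so I could only estimate its centre, at about 1 to 3 mm off.
- **Rest of the scene:** The table is in a click position, with its posts unchanged since the last turn. By eye, the tape roll and timer are where they started, and the robot is clear of everything.

The two cameras disagreed by about 2 to 3 mm on position, well inside the 12 mm allowed.

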